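# Fill the truffle jar and hang up the scoop

## Task

Pour the four truffles from the scoop through the funnel into the jar. Then stand the empty scoop upright on the red mat and let go of it, and after that hang it up by its blue arched handle on the black hook. Leave the other things on the counter where they are.

Things in the scene. Friction and masses are not known exactly. Their poses are not given: they have to be found in the camera images.
- scoop: aluminium scoop, 180 g empty, with an open front. Origin under its middle, x from the rear wall (-70 mm) to the pouring lip (+60), y across (64 wide outside, walls 3), z up. Rear part (x -70 to -10): flat floor 3 mm thick, walls 45 high; from x = -10 the floor climbs 14 degrees to the lip, so the truffles roll out only when the nose is tipped well over 14 degrees down
- scoop_grip (a point): middle of the scoop's rear part, 47 mm behind its origin and 26 above its underside: grip here across the sides (64 mm), the gripper leaning back to the scoop's -x by 15 to 25 degrees to clear the handle
- scoop_handle (a point): middle of the straight top bar of the rigid blue arched handle: round, 10 mm thick, 74 mm long along the scoop's y, at x -10, z 105 mm in the scoop's frame. The legs rise from the side walls (y +-33, z 30) and lean out to y +-45 at z 95. The bar turns freely in a pinch, so the scoop cannot be tipped by it
- scoop_lip (a point): middle of the pouring lip, on top of the floor's front edge
- truffle1_center (a point): centre of truffle 1 of 4: green ball, 20 mm across, 10 g; starts in the rear half of the scoop
- truffle2_center (a point): centre of truffle 2 of 4: green ball, 20 mm across, 10 g; starts in the rear half of the scoop
- truffle3_center (a point): centre of truffle 3 of 4: green ball, 20 mm across, 10 g; starts in the rear half of the scoop
- truffle4_center (a point): centre of truffle 4 of 4: green ball, 20 mm across, 10 g; starts in the rear half of the scoop
- jar: fixed: clear round jar (64 mm across, 100 high, 4 mm wall) with an orange funnel set in its mouth; origin under its centre, z up
- funnel_mouth (a point): centre of the funnel's rim: 120 mm across outside, 114 inside, 163 mm above the counter. The cone narrows to a spout 46 mm wide inside
- jar_floor (a point): centre of the jar's inner floor
- hook_stand: fixed: wooden stand, 18 mm post (190 high) at its origin, base 110 mm square, 12 thick, and a black steel hook 8 mm thick sticking out along the stand's -x. Rod axis: 182 mm up at the post, 168 at 60 mm out, 166 at 105 mm out, then up to the tip, 122 mm out and 186 up
- hook_seat (a point): top of the hook's rod at its low part, 90 mm out from the post; axes as the stand's. Level the scoop below and bar crosswise (along y) above the rod, thread the arch over the tip towards the post, then lower the bar into the low part; keep the fingers to one side of the rod
- mat: fixed: red mat, 200 (x) by 180 (y) by 3 mm, origin under its centre; the scoop starts on it
- cutter: bystander: steel ring cutter, 64 mm across, 35 high; origin under its centre
- spice_jar: bystander: amber jar with red cap, 48 mm across, 85 high; origin under its centre
- bowl: bystander: small white bowl, 90 mm across, 45 high; origin under its centre
- spatula: bystander: spatula 250 mm long lying flat along its x axis; origin under its centre
- mould_cup: bystander: single red baking mould, an open cup 66 mm across, 40 high; origin under its centre
Things that resemble listed ones, but are neither listed nor needed, are in the scene too. Of the things like the scoop, leave any that is green, purple or turquoise; of the rest the larger one is meant.

How it is judged:
On the way, in this order (a step that is already met when the one before it is completed fails the run):
1. the scoop's lip is over the funnel and the scoop is being tipped (horizontal distance between scoop_lip and funnel_mouth below 0.07 m and height (world z) of scoop_lip above 0.15 m and angle between scoop's own z axis and vertical above 0.15 rad), for 0.05 s.
2. all four truffles are in the jar, below its rim (horizontal distance between each of truffle1_center, truffle2_center, truffle3_center, truffle4_center and jar_floor below 0.03 m and height (world z) of each of truffle1_center, truffle2_center, truffle3_center, truffle4_center below 0.095 m), for 0.2 s.
3. the empty scoop stands upright on the mat, let go (x of scoop in the frame of mat between -0.1 and 0.1 m and y of scoop in the frame of mat between -0.09 and 0.09 m and height (world z) of scoop below 0.01 m and angle between scoop's own z axis and vertical below 0.12 rad and linear speed of scoop below 0.06 m/s and contact force between the fingers and scoop below 0.05 N), for 0.2 s.
At the end, for the whole second after the job is handed in: All four truffles in the jar (within 30 mm of its axis, below 95 mm). Scoop hangs by its handle on the hook: bar's middle -35 to 75 mm (x), +-45 (y), -20 to 40 (z) from the seat, over 0.8 N on the stand, over 30 mm above the counter, tilt under 0.6 rad, let go, slower than 0.06 m/s (all of step 2 and x of scoop_handle in the frame of hook_seat between -0.035 and 0.075 m and y of scoop_handle in the frame of hook_seat between -0.045 and 0.045 m and z of scoop_handle in the frame of hook_seat between -0.02 and 0.04 m and contact force between scoop and hook_stand above 0.8 N and height (world z) of scoop above 0.03 m and angle between scoop's own z axis and vertical below 0.6 rad and linear speed of scoop below 0.06 m/s and contact force between the fingers and scoop below 0.05 N); the robot touches nothing.
It fails at once if one of the bystanders is shoved over 40 mm from its place (distance of any of cutter, spice_jar, bowl, spatula, mould_cup from where it was at the start of the episode above 0.04 m).
It also fails if it takes over 64 s, if anything falls off the work surface, if the arm or the gripper's body presses on something with over 40 N, if the wrist force passes 120 N, or if a joint passes its speed limit or range.

## Robot

A 6-joint arm with a two-finger parallel gripper is mounted at the origin on the work surface. World frame = base frame: x ahead of the robot, y to its left, z up, the work surface at z = 0. Lengths are in m, angles in rad, forces in N, time in s.
With the tool pointing down it reaches from about 0.3 to 0.775 m from the base axis. Payload 14.6 kg.
Tool frame: the origin (TCP) lies midway between the tips of the shut fingers; the grasp point (between the pads) lies 19 mm behind it (ctrl.pinch_z is the z of the grasp point in the tool frame, in m); z points along the fingers, y is the line along which they close (so a half turn about z gives the same grasp; the last joint's range is limited). The gripper opens to 94 mm and grips with 3 to 60 N. Pads are 16 mm wide; open, the fingers measure 119 mm over their backs; the gripper's body (75 mm by 177 mm) begins 78 mm behind the grasp point.
Start: joints at [1.266, 0.3, 1.521, -0, 1.321, -0.067], TCP at [0.13, 0.535, 0.205] pointing down, gripper open.
Joint ranges: [-3.03, 3.03], [-0.79, 2.21], [0.23, 2.52], [-1.04, 4.18], [0, 3.07], [-2.55, 2.55]. Speed limits (rad/s): [2.22, 2.22, 2.57, 3.14, 3.14, 3.14].

## Interface

Orientations are given as [roll, pitch, yaw] about the fixed x, y, z axes, in that order (R = Rz(yaw) Ry(pitch) Rx(roll)).
In Python, from station import ctrl, camera, ticket gives the robot as it stands. The module is installed in compiled form; this text tells all that it offers.
- The arm moves only by the shell command python3 -m inch 'ROWS' [FORCE]. ROWS is text: rows parted by semicolons, each of 7 numbers parted by spaces: the opening, from -1 (shut) to 1 (fully open), then the shift along the tool's x, y, z in units of 0.03 m (1.0 is 0.03 m), then the turn, a rotation vector about the tool's x, y, z in units of 10 degrees (1.0 is 10 degrees). In form: grip dx dy dz rx ry rz; .... A call has 1 to 10 rows; each row shifts and turns the commanded pose from where the row before left it, along the tool's axes as they then stand; what a row does not reach is not made up. A row lasts 1/8 s, in which the tool goes at most 62.5 mm and 10.7 degrees, less where a joint would pass 70% of its speed; a pose out of reach is approached as far as the arm can. A call with a number of a shift or a turn outside -1 to 1 is refused whole. A call with a gripper value outside its range is refused whole. The fingers move at their own pace and stop on an object; FORCE is the grip in N (left out, the last holds). Time passes only in rows, so rows that do not move let the fingers close. It gives the time, the measured TCP pose, the force, the opening and the grip force at its end, in the units of the state.
- ctrl.get_obs(): the state, without advancing time (a new reading comes with each control period).
- camera(name): name is "side" or "top" or "wrist"; returns a dict with "img" (384x512x3 uint8, blue, green, red), "range_z" (384x512 float32, m along the optical axis (not along the pixel's ray), 0 where there is no reading), "intrinsics" (3x3 intrinsics, pixels), "view" (4x4, takes a point from world to camera coordinates). Camera axes: x right, y down, z forward; pixel columns grow to the right and rows downward; lengths in m; the calibration is good to about 2 mm. A picture is of the moment at which its call begins.
- ticket.hand_in(): hands the job in; it is judged then, once.
The state is a dict: "time_s": time; "qpos": joint angles; "joint_vel": joint speeds; "tau": joint torques, N m; "ee_pos": TCP position; "eef_rot": TCP orientation; "force": force on the tool from outside, world axes, zero at the start; "moment": the same for the moment, N m; "grip_width": finger opening in m; "grip_force": force on a finger pad.
Only numpy, scipy, OpenCV 4.12 (cv2) and the standard library are available. Lean on these libraries where they do the work, as an engineer would, in place of code of your own. Each camera call takes 0.05 s, during which the arm holds its last target. There are 200 camera calls.

## Working session

There is one attempt and no reset: what is moved stays moved. The work goes in short steps, Python scripts to look and compute and a shell command to move; the robot and the scene stay as the last step left them, time stands still between calls to the robot, and variables do not carry over. Pictures are saved under pics/ and viewed, at most 10 in all, crops included, and the job is handed in when it is done.

```bash
mkdir -p pics; cat > h.py <<'E'
import numpy as np, cv2
from station import ctrl, camera
def save(name,c,k=None):
    np.savez(f'{name}_{c}.npz',**(d:=camera(c))); cv2.imwrite(f'pics/{name}_{c}.png',d['img']); return d
def pt(d,u,v,z=None):
    K=d['intrinsics'];T=np.linalg.inv(d['view'])
    r=np.linalg.solve(K,[u,v,1]); 
    if z is None: p=r*d['range_z'][int(v),int(u)]; return T[:3,:3]@p+T[:3,3]
    w=T[:3,:3]@r; return T[:3,3]+w*(z-T[2,3])/w[2]
E
python3 - <<'E'
from h import *
a=save('a','top');b=save('a','side')
print(a['intrinsics'],a['view'],b['view']);o=ctrl.get_obs();print(o, ctrl.pinch_z)
E
```

```text
[[411.26476792   0.         254.14447145]
 [  0.         411.26476792 194.32237775]
 [  0.           0.           1.        ]] [[ 0.01787584 -0.99969783  0.01687297 -0.04323098]
 [-0.99904799 -0.01853079 -0.03949333  0.51890919]
 [ 0.03979407 -0.01615093 -0.99907736  1.47931128]
 [ 0.          0.          0.          1.        ]] [[ 0.71849282 -0.6952869   0.01855246 -0.39895551]
 [-0.44191815 -0.47694045 -0.75976059  0.31828779]
 [ 0.5371      0.53768386 -0.64993819  1.05003981]
 [ 0.          0.          0.          1.        ]]
{'time_s': 0.1, 'qpos': array([ 1.26639223e+00,  3.00396988e-01,  1.52149869e+00, -6.85528104e-06,
        1.32068427e+00, -6.66031826e-02]), 'joint_vel': array([ 0.00020089, -0.00114487, -0.00098819,  0.00130012,  0.00125487,
        0.00139485]), 'tau': array([ 2.06718294e-03, -5.32649946e+01, -3.53284550e+01,  7.10594212e-02,
        2.34706578e-02, -4.55282395e-05]), 'ee_pos': array([0.12950055, 0.53430716, 0.20496183]), 'eef_rot': array([-3.14060710e+00, -5.90830331e-05,  2.90379341e+00]), 'force': array([ 0.07086667,  0.25813271, -0.82344495]), 'moment': array([-0.0066023 , -0.02889937,  0.03932831]), 'grip_force': 0.0, 'grip_width': 0.0939056543861866} -0.0188
```

View pics/a_top.png

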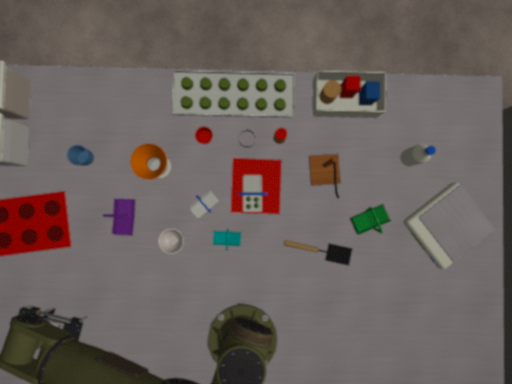

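View pics/a_side.png

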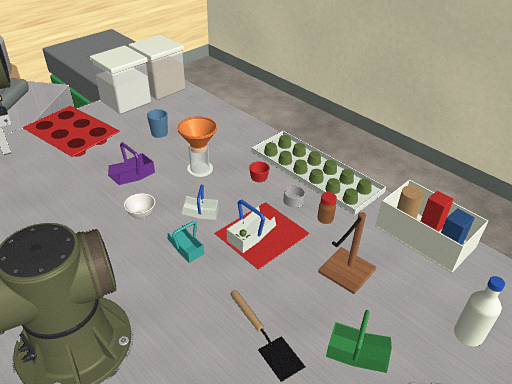

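The top picture shows the scoop with its truffles on the red mat at (253,193), nose toward +x. The funnel is at (149,161) and the hook stand at (325,170), with the rod running to (337,195). I'll enlarge these to measure them.

```bash
python3 - <<'E'
from h import *
d=cv2.imread('pics/a_top.png')
A=cv2.resize(d[150:220,225:290],None,fx=6,fy=6,interpolation=2)
B=cv2.resize(d[145:205,300:350],None,fx=6,fy=6,interpolation=2)
C=cv2.resize(d[135:190,120:180],None,fx=4,fy=4,interpolation=2)
o=np.zeros((600,800,3),np.uint8)
o[:420,:390]=A;o[:360,400:700]=B;o[375:595,400:640]=C
cv2.imwrite('pics/crop1.png',o)
E
```

```text
(no output)
```

View pics/crop1.png

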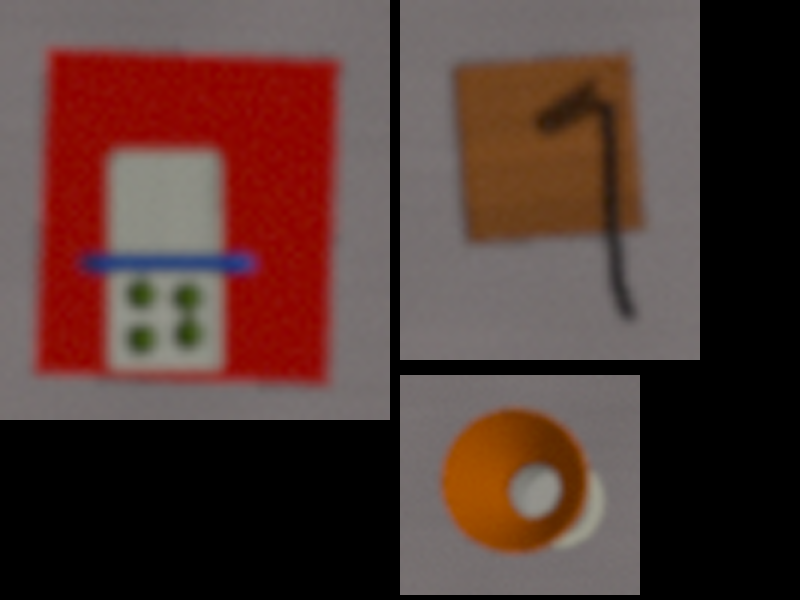

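```bash
python3 - <<'E'
from h import *
d=np.load('a_top.npz')
p=lambda n,u,v,z:print(n,np.round(pt(d,u,v,z),4))
for c in [(50,48),(340,60),(328,383),(36,373)]: p('mat',225+c[0]/6-.5,150+c[1]/6-.5,.003)
for c in [(107,150),(223,150),(107,370),(223,370)]: p('scoop',225+c[0]/6-.5,150+c[1]/6-.5,.048)
for c in [(82,263),(257,263)]: p('bar',225+c[0]/6-.5,150+c[1]/6-.5,.111)
for c in [(57,67),(230,55),(245,228),(70,240)]: p('base',300+c[0]/6-.5,145+c[1]/6-.5,.012)
p('posttop',300+195/6-.5,145+92/6-.5,.19)
p('rodstart',300+210/6-.5,145+115/6-.5,.18)
p('rod60',300+212/6-.5,145+200/6-.5,.17)
p('rod100',300+218/6-.5,145+285/6-.5,.168)
p('tip',300+230/6-.5,145+316/6-.5,.186)
for c in [(42,105),(188,105),(115,33),(115,177),(115,105)]: p('funnel',120+c[0]/4-.5,135+c[1]/4-.5,.163)
p('spout/jarfloor',120+137/4-.5,135+115/4-.5,.11)
im=d['img'];R=d['range_z']
# depth checks
for n,u,v in [('bar',253,193.4),('funrim',133,161),('base',315,180)]: print(n,pt(d,u,v))
E
```

```text
mat [0.653  0.0463 0.003 ]
mat [ 0.6492 -0.1305  0.003 ]
mat [ 0.4524 -0.1262  0.003 ]
mat [0.4553 0.0508 0.003 ]
scoop [0.5875 0.0099 0.048 ]
scoop [ 0.5888 -0.0585  0.048 ]
scoop [0.4579 0.0074 0.048 ]
scoop [ 0.4592 -0.0608  0.048 ]
bar [0.518  0.0219 0.111 ]
bar [ 0.5198 -0.0767  0.111 ]
base [ 0.6641 -0.231   0.012 ]
base [ 0.6735 -0.3362  0.012 ]
base [ 0.5684 -0.3464  0.012 ]
base [ 0.5591 -0.2402  0.012 ]
posttop [ 0.6278 -0.2786  0.19  ]
rodstart [ 0.6168 -0.2889  0.18  ]
rod60 [ 0.5718 -0.2925  0.17  ]
rod100 [ 0.5258 -0.2967  0.168 ]
tip [ 0.5085 -0.2994  0.186 ]
funnel [0.6151 0.3736 0.163 ]
funnel [0.6175 0.2555 0.163 ]
funnel [0.6751 0.3163 0.163 ]
funnel [0.5577 0.313  0.163 ]
funnel [0.6163 0.3146 0.163 ]
spout/jarfloor [0.6144 0.3087 0.11  ]
bar [ 0.5187437  -0.02825541  0.10897641]
funrim [0.61705907 0.37010934 0.14068367]
base [ 0.57590276 -0.2542995   0.0097664 ]
```

```bash
python3 - <<'E'
from h import *
for c in ('top','side'):
    d=np.load(f'a_{c}.npz');K=d['intrinsics'];T=np.linalg.inv(d['view']);R=d['range_z']
    v,u=np.mgrid[:384,:512];P=np.stack([u,v,np.ones_like(u)],-1)@np.linalg.inv(K).T*R[...,None]
    P=P@T[:3,:3].T+T[:3,3]
    def box(n,lo,hi,s=1,m=30):
        k=((P>lo)&(P<hi)).all(-1)&(R>0);q=P[k];print(c,n,len(q),q.mean(0).round(4) if len(q) else '');return q
    q=box('stand hi',[.45,-.4,.14],[.7,-.2,.25])
    q=q[np.argsort(q[:,0])];print(q[::max(1,len(q)//14)].round(3))
    q=box('base',[.45,-.42,.006],[.75,-.18,.018]);print(q.min(0),q.max(0))
    q=box('funnel',[.5,.2,.15],[.75,.42,.18]);print(q.min(0),q.max(0))
    q=box('bar',[.4,-.1,.1],[.6,.05,.13]);print(q.min(0),q.max(0))
    for n,p in [('post',[.6163,-.2885,.19]),('tip',[.4948,-.2997,.186]),('tipB',[.507,-.2985,.186]),('postB',[.628,-.2875,.19]),('postbot',[.6163,-.2885,.012])]:
        x=d['view'][:3,:3]@p+d['view'][:3,3];x=K@x;print(n,(x/x[2])[:2].round(1))
E
python3 - <<'E'
import cv2
d=cv2.imread('pics/a_side.png')[200:300,310:390]
cv2.imwrite('pics/crop2.png',cv2.resize(d,None,fx=6,fy=6,interpolation=2))
E
```

```text
top stand hi 134 [ 0.5839 -0.291   0.1755]
[[ 0.506 -0.3    0.186]
 [ 0.519 -0.297  0.184]
 [ 0.529 -0.3    0.172]
 [ 0.539 -0.293  0.171]
 [ 0.552 -0.297  0.17 ]
 [ 0.565 -0.29   0.167]
 [ 0.574 -0.296  0.173]
 [ 0.584 -0.289  0.175]
 [ 0.594 -0.289  0.175]
 [ 0.606 -0.287  0.179]
 [ 0.622 -0.286  0.185]
 [ 0.624 -0.282  0.19 ]
 [ 0.627 -0.288  0.19 ]
 [ 0.631 -0.295  0.19 ]
 [ 0.634 -0.292  0.187]]
top base 870 [ 0.6098 -0.2888  0.011 ]
[ 0.45036758 -0.41856715  0.00600565] [ 0.74829011 -0.18408076  0.0179735 ]
top funnel 248 [0.6194 0.3205 0.1578]
[0.55666507 0.25391859 0.15016397] [0.67462769 0.3723299  0.1682683 ]
top bar 79 [ 0.5197 -0.0273  0.1103]
[ 0.51435469 -0.07601529  0.10185229] [0.5243108  0.01916294 0.1181262 ]
post [335.  163.5]
tip [337.9 201.4]
tipB [337.5 197.6]
postB [334.8 159.8]
postbot [324.6 169.1]
side stand hi 266 [ 0.5937 -0.2918  0.1729]
[[ 0.504 -0.301  0.188]
 [ 0.521 -0.301  0.173]
 [ 0.541 -0.3    0.171]
 [ 0.557 -0.297  0.168]
 [ 0.571 -0.291  0.173]
 [ 0.586 -0.29   0.176]
 [ 0.6   -0.294  0.179]
 [ 0.616 -0.29   0.181]
 [ 0.621 -0.285  0.188]
 [ 0.622 -0.289  0.148]
 [ 0.624 -0.292  0.172]
 [ 0.625 -0.293  0.162]
 [ 0.627 -0.278  0.14 ]
 [ 0.63  -0.294  0.169]]
side base 1356 [ 0.6064 -0.2936  0.0122]
[ 0.45006939 -0.41974686  0.00609879] [ 0.7114338  -0.22855107  0.01792062]
side funnel 344 [0.6168 0.3187 0.1583]
[0.55279241 0.25335841 0.15002741] [0.6744812  0.37674916 0.1678564 ]
side bar 122 [ 0.5157 -0.0311  0.1102]
[ 0.50891034 -0.07487266  0.10001751] [0.52456343 0.02230918 0.11639005]
post [359.2 217.1]
tip [330.  246.5]
tipB [333.1 243.5]
postB [361.8 214.6]
postbot [347.9 267.8]
```

View pics/crop2.png

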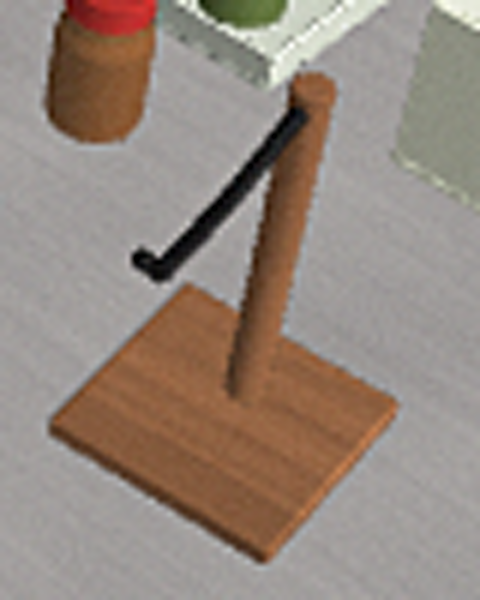

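Crop shows the post top at about (362,215) in side pixels, so the post sits at (0.628, -0.2875), offset on its base. The rod runs toward -x, yaw about 0.09.

```bash
cat >> h.py <<'E'
from scipy.spatial.transform import Rotation as Ro
Rw=lambda rpy: Ro.from_euler('xyz',rpy)
def tool(lean_fwd,yaw):
    """tool down, tool z tilted by lean_fwd toward heading; heading=yaw, y axis = left of heading"""
    h=np.array([np.cos(yaw),np.sin(yaw),0]);y=np.array([-np.sin(yaw),np.cos(yaw),0])
    z=np.sin(lean_fwd)*h-np.cos(lean_fwd)*np.array([0,0,1]);x=np.cross(y,z)
    return Ro.from_matrix(np.stack([x,y,z],1))
def go(g,R):
    """grasp point target g, orientation R: print turn then shift (in final tool axes), units"""
    o=ctrl.get_obs();C=Rw(o['eef_rot']);t=np.array(g)+R.apply([0,0,-ctrl.pinch_z])
    print('t',o['time_s'],'grasp now',(o['ee_pos']+C.apply([0,0,ctrl.pinch_z])).round(4),'gw',round(o['grip_width'],4),'gf',round(o['grip_force'],1),'q',o['qpos'].round(2))
    print('turn',((C.inv()*R).as_rotvec()/np.radians(10)).round(2))
    print('shift final axes',(R.inv().apply(t-o['ee_pos'])/.03).round(2),'cur axes',(C.inv().apply(t-o['ee_pos'])/.03).round(2))
E
python3 - <<'E'
from h import *
d=np.load('a_top.npz');K=d['intrinsics'];T=np.linalg.inv(d['view']);R=d['range_z']
v,u=np.mgrid[:384,:512];P=np.stack([u,v,np.ones_like(u)],-1)@np.linalg.inv(K).T*R[...,None];P=P@T[:3,:3].T+T[:3,3]
for n,(a,b,c,e) in dict(turq=(210,225,245,250),white=(188,190,222,220),purple=(100,195,140,240)).items():
    q=P[b:e,a:c].reshape(-1,3);q=q[q[:,2]>.02];print(n,q.min(0).round(3),q.max(0).round(3))
r=np.radians(20);g=np.array([.4815,-.0275,.029]);R=tool(r,.018)
go(g-.08*R.apply([0,0,1]),R)
E
```

```text
turq [ 0.327 -0.01   0.02 ] [0.46  0.11  1.499]
white [ 0.431 -0.01   0.02 ] [0.528 0.195 1.499]
purple [ 0.366 -0.01   0.02 ] [0.494 0.477 1.499]
t 0.1 grasp now [0.1295 0.5343 0.2238] gw 0.0939 gf 0.0 q [ 1.27  0.3   1.52 -0.    1.32 -0.07]
turn [-0.26 -1.99 -1.45]
shift final axes [ -8.7  -18.94   7.37] cur axes [-15.14 -15.61   3.96]
```

```bash
python3 -m inch '1 0 0 0 -.13 -1 -.73;1 0 0 0 -.13 -1 -.73;1 -.45 -1 .2 0 0 0;1 -.45 -1 .2 0 0 0;1 -.45 -1 .2 0 0 0;1 -.45 -1 .2 0 0 0;1 -.45 -1 .2 0 0 0;1 -.45 -1 .2 0 0 0;1 -.45 -1 .2 0 0 0;1 -.45 -1 .2 0 0 0' 45
python3 -m inch '1 -.45 -1 .2 0 0 0;1 -.45 -1 .2 0 0 0;1 -.45 -1 .2 0 0 0;1 -.45 -1 .2 0 0 0;1 -.45 -1 .2 0 0 0;1 -.45 -1 .2 0 0 0;1 -.45 -1 .2 0 0 0;1 -.45 -1 .2 0 0 0;1 -.45 -1 .2 0 0 0;1 0 0 0 0 0 0'
python3 - <<'E'
from h import *
r=np.radians(20);g=np.array([.4815,-.0275,.029]);R=tool(r,.018)
go(g-.08*R.apply([0,0,1]),R)
E
```

```text
time_s: 1.35
ee_pos: [0.2435, 0.2918, 0.1903]
eef_rot: [3.136, 0.303, 3.125]
force: [-0.4, 0.5, -0.4]
grip_width: 0.094
grip_force: 0.0
time_s: 2.6
ee_pos: [0.3714, 0.0194, 0.1735]
eef_rot: [3.136, 0.302, 3.121]
force: [0.3, -0.1, -0.2]
grip_width: 0.0939
grip_force: 0.0
t 2.6 grasp now [0.3658 0.0194 0.1914] gw 0.0939 gf 0.0 q [-0.06 -0.27  2.21  0.02  0.9  -1.62]
turn [-0.04 -0.27 -0.21]
shift final axes [-1.78 -1.63  3.73] cur axes [-2.01 -1.54  3.65]
```

```bash
python3 -m inch '1 0 0 0 -.04 -.27 -.21;1 -.45 -.41 .9 0 0 0;1 -.45 -.41 .9 0 0 0;1 -.45 -.41 .9 0 0 0;1 -.45 -.41 .9 0 0 0;1 0 0 0 0 0 0;1 0 0 0 0 0 0'
python3 - <<'E'
from h import *
r=np.radians(20);g=np.array([.4815,-.0275,.029]);R=tool(r,.018)
go(g,R)
save('b','wrist')
E
```

```text
time_s: 3.48
ee_pos: [0.4595, -0.0256, 0.0913]
eef_rot: [3.141, 0.35, -3.12]
force: [-0.3, 0.8, -0.0]
grip_width: 0.0941
grip_force: 0.0
t 3.475 grasp now [ 0.453  -0.0257  0.1089] gw 0.0941 gf 0.0 q [-0.18  0.07  2.14  0.12  0.59 -1.86]
turn [0.01 0.01 0.02]
shift final axes [ 0.02 -0.08  2.83] cur axes [ 0.03 -0.08  2.83]
```

View pics/b_wrist.png

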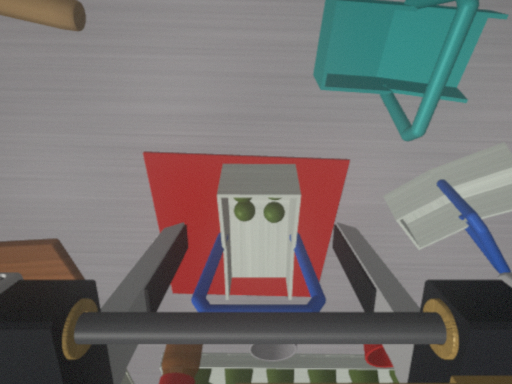

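The wrist picture shows the scoop (columns 219–301) centred between the fingers (188–333). The turquoise scoop is clear, so I descend.

```bash
python3 -m inch '1 0 -.02 .7 0 0 0;1 0 -.02 .7 0 0 0;1 0 -.02 .7 0 0 0;1 0 -.02 .7 0 0 0;-1 0 0 0 0 0 0;-1 0 0 0 0 0 0;-1 0 0 0 0 0 0;-1 0 0 0 0 0 0;-1 0 0 0 0 0 0;-1 0 0 0 0 0 0' 45
python3 - <<'E'
from h import *
r=np.radians(20);g=np.array([.4815,-.0275,.029]);R=tool(r,.018)
go(g,R)
# step 2: lift
go(g+[0,0,.2],R)
# pour start
yaw=.472;h=np.array([np.cos(yaw),np.sin(yaw),0]);F=np.array([.6165,.3145,0])
R2=tool(r,yaw); go(F-h*.137+[0,0,.22],R2)
E
```

```text
time_s: 4.78
ee_pos: [0.4891, -0.028, 0.0129]
eef_rot: [3.141, 0.352, -3.12]
force: [-5.8, 2.4, 12.0]
grip_width: 0.0639
grip_force: 45.0
t 4.775 grasp now [ 0.4826 -0.0281  0.0306] gw 0.0639 gf 45.0 q [-0.17  0.3   2.11  0.17  0.39 -1.91]
turn [0.01 0.01 0.02]
shift final axes [0.05 0.02 0.04] cur axes [0.05 0.02 0.04]
t 4.775 grasp now [ 0.4826 -0.0281  0.0306] gw 0.0639 gf 45.0 q [-0.17  0.3   2.11  0.17  0.39 -1.91]
turn [0.01 0.01 0.02]
shift final axes [-2.23  0.02 -6.23] cur axes [-2.24  0.02 -6.22]
t 4.775 grasp now [ 0.4826 -0.0281  0.0306] gw 0.0639 gf 45.0 q [-0.17  0.3   2.11  0.17  0.39 -1.91]
turn [-0.88  0.01 -2.42]
shift final axes [-6.5   8.24 -4.35] cur axes [-2.71  9.43 -5.73]
```

```bash
python3 -m inch '-1 -.06 0 -.16 0 0 0;-1 -.17 0 -.47 0 -.2 0;-1 -.27 0 -.75 0 -.2 0;-1 -.27 0 -.75 0 0 0;-1 -.27 0 -.75 0 0 0;-1 -.27 0 -.75 0 0 0;-1 -.27 0 -.75 0 0 0;-1 -.27 0 -.75 0 0 0;-1 -.27 0 -.75 0 0 0;-1 -.1 0 -.3 0 0 0'
python3 - <<'E'
from h import *
save('c','wrist');save('c','side')
r=np.radians(24)
yaw=.472;h=np.array([np.cos(yaw),np.sin(yaw),0]);F=np.array([.6165,.3145,0])
R2=tool(r,yaw); go(F-h*.137+[0,0,.225],R2)
a=cv2.imread('pics/c_wrist.png');b=cv2.imread('pics/c_side.png')
cv2.imwrite('pics/c.png',cv2.resize(np.hstack([a,b]),(800,300)))
E
```

```text
time_s: 6.02
ee_pos: [0.4763, -0.0286, 0.2098]
eef_rot: [-3.141, 0.422, -3.12]
force: [0.6, 0.2, -1.8]
grip_width: 0.0636
grip_force: 45.0
t 6.125 grasp now [ 0.4686 -0.0287  0.2262] gw 0.0639 gf 45.0 q [-0.18 -0.1   2.01  0.11  0.82 -1.84]
turn [-1.05  0.01 -2.36]
shift final axes [-4.6   8.06  2.09] cur axes [-0.93  9.45  0.46]
```

View pics/c.png

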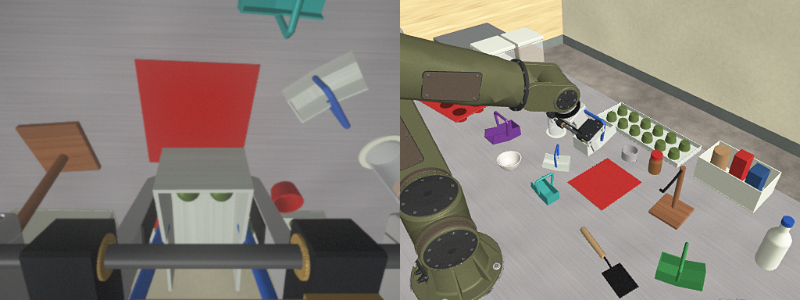

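The scoop is held with truffles still in the rear (wrist view, about (205,195)). I carry it to the funnel.

```bash
python3 -m inch '-1 -.1 .3 .05 -.03 0 -.07;-1 -.2 .6 .1 -.08 0 -.17;-1 -.3 .9 .13 -.12 0 -.27;-1 -.3 .95 .13 -.13 0 -.28;-1 -.3 .95 .13 -.13 0 -.28;-1 -.3 .95 .13 -.13 0 -.28;-1 -.3 .95 .13 -.13 0 -.28;-1 -.3 .95 .13 -.13 0 -.28;-1 -.3 .95 .13 -.1 0 -.25;-1 -.3 .8 .13 -.07 0 -.2'
python3 - <<'E'
from h import *
r=np.radians(24)
yaw=.472;h=np.array([np.cos(yaw),np.sin(yaw),0]);F=np.array([.6165,.3145,0])
R2=tool(r,yaw); go(F-h*.137+[0,0,.225],R2)
E
```

```text
time_s: 7.38
ee_pos: [0.5056, 0.2334, 0.2081]
eef_rot: [-3.141, 0.419, -2.667]
force: [0.2, -0.9, -2.5]
grip_width: 0.0638
grip_force: 45.0
t 7.375 grasp now [0.4988 0.2299 0.2253] gw 0.0638 gf 45.0 q [ 0.34  0.09  1.82  0.07  0.81 -1.75]
turn [0.01 0.   0.02]
shift final axes [-0.19  0.73  0.09] cur axes [-0.19  0.73  0.09]
```

```bash
python3 -m inch '-1 -.05 .25 0 0 0 0;-1 -.1 .35 0 0 0 0;-1 -.03 .13 0 0 0 0;-1 0 0 0 0 0 0'
python3 - <<'E'
from h import *
yaw=.472;h=np.array([np.cos(yaw),np.sin(yaw),0]);F=np.array([.6165,.3145,0])
for th,lip in ((30,.18),(48,.18)):
    t=np.radians(th);go(F-h*(.03+.107*np.cos(t)-.0055*np.sin(t))+[0,0,lip+.107*np.sin(t)+.0055*np.cos(t)],tool(np.radians(20)-t,yaw))
E
```

```text
time_s: 7.88
ee_pos: [0.5006, 0.2535, 0.2117]
eef_rot: [-3.141, 0.421, -2.669]
force: [0.3, -0.3, -1.6]
grip_width: 0.0636
grip_force: 45.0
t 7.875 grasp now [0.4937 0.2501 0.2289] gw 0.0636 gf 45.0 q [ 0.39  0.09  1.81  0.05  0.82 -1.68]
turn [-0.    3.41  0.  ]
shift final axes [-0.21  0.05 -0.31] cur axes [-0.35  0.05 -0.14]
t 7.875 grasp now [0.4937 0.2501 0.2289] gw 0.0636 gf 45.0 q [ 0.39  0.09  1.81  0.05  0.82 -1.68]
turn [-0.    5.21  0.  ]
shift final axes [-0.18  0.05 -1.41] cur axes [-1.22  0.05 -0.73]
```

```bash
python3 -m inch '-1 -.07 .05 -.05 0 .2 0;-1 -.05 0 -.05 0 .4 0;-1 -.03 0 -.03 0 .4 0;-1 -.03 0 -.02 0 .4 0;-1 -.03 0 -.02 0 .4 0;-1 -.03 0 -.02 0 .4 0;-1 -.03 0 -.02 0 .4 0;-1 -.03 0 -.02 0 .4 0;-1 0 0 -.02 0 .4 0;-1 0 0 0 0 0 0'
python3 - <<'E'
from h import *
yaw=.472;h=np.array([np.cos(yaw),np.sin(yaw),0]);F=np.array([.6165,.3145,0])
for th,lip in ((30,.18),(48,.18)):
    t=np.radians(th);go(F-h*(.03+.107*np.cos(t)-.0055*np.sin(t))+[0,0,lip+.107*np.sin(t)+.0055*np.cos(t)],tool(np.radians(20)-t,yaw))
a=save('d','top')['img'][100:250,70:270];b=save('d','side')['img'][70:220,100:300]
cv2.imwrite('pics/d.png',cv2.resize(np.hstack([a,b]),(800,300)))
E
```

```text
time_s: 9.12
ee_pos: [0.5067, 0.2579, 0.2204]
eef_rot: [-3.141, -0.172, -2.67]
force: [1.3, 0.9, -1.7]
grip_width: 0.0636
grip_force: 45.0
t 9.125 grasp now [0.5095 0.2594 0.2389] gw 0.0636 gf 45.0 q [ 0.41  0.44  1.31 -0.01  1.57 -1.63]
turn [-0.    0.01 -0.  ]
shift final axes [-0.02  0.02  0.02] cur axes [-0.02  0.02  0.02]
t 9.125 grasp now [0.5095 0.2594 0.2389] gw 0.0636 gf 45.0 q [ 0.41  0.44  1.31 -0.01  1.57 -1.63]
turn [-0.    1.81 -0.  ]
shift final axes [-0.1   0.02 -1.04] cur axes [-0.42  0.01 -0.96]
```

View pics/d.png

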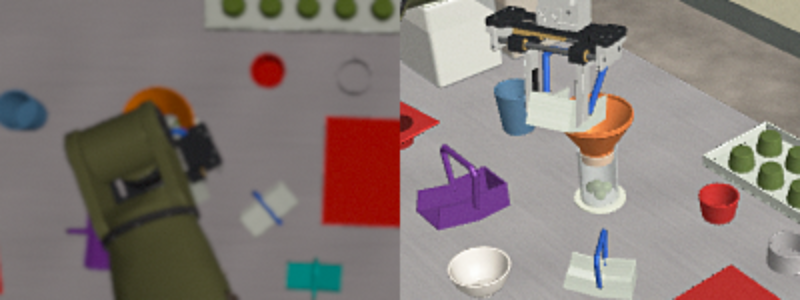

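The lip is over the funnel and truffles already show in the jar (around (600,188) in the montage). I tip further so the rest roll out.

```bash
python3 -m inch '-1 -.02 0 -.25 0 .4 0;-1 -.02 0 -.25 0 .4 0;-1 -.02 0 -.25 0 .5 0;-1 -.02 0 -.25 0 .5 0;-1 0 0 0 0 0 0;-1 0 0 0 0 0 0;-1 0 0 0 0 0 0;-1 0 0 0 0 0 0;-1 0 0 0 0 0 0;-1 0 0 0 0 0 0'
python3 - <<'E'
from h import *
R=tool(np.radians(20),.472);yaw=.472;h=np.array([np.cos(yaw),np.sin(yaw),0]);F=np.array([.6165,.3145,0])
go(F-h*.15+[0,0,.24],R)
a=save('e','wrist')['img'];b=cv2.resize(save('e','side')['img'][130:190,180:228],None,fx=6.4,fy=6.4,interpolation=2)
cv2.imwrite('pics/e.png',np.hstack([cv2.resize(a,(492,384)),b[:384]]))
E
```

```text
time_s: 10.48
ee_pos: [0.5155, 0.2629, 0.2492]
eef_rot: [-3.141, -0.486, -2.669]
force: [-0.0, 0.1, -2.1]
grip_width: 0.0638
grip_force: 45.0
t 10.475 grasp now [0.5233 0.2669 0.2658] gw 0.0638 gf 45.0 q [ 0.42  0.66  0.97 -0.03  2.   -1.63]
turn [-0.   -4.79  0.  ]
shift final axes [1.25 0.   0.5 ] cur axes [0.47 0.   1.26]
```

View pics/e.png

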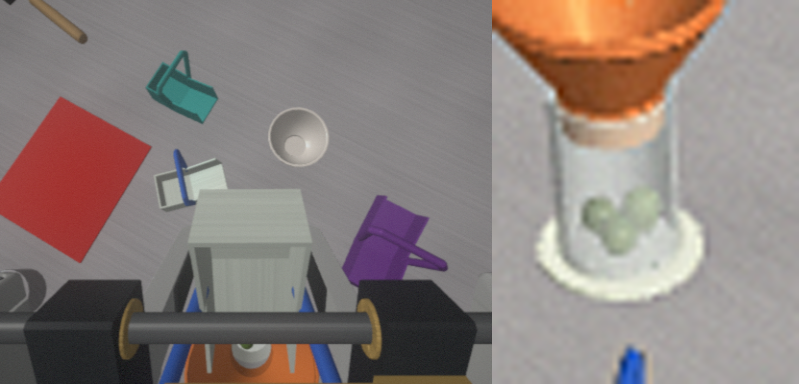

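Three truffles show in the jar, the scoop looks empty, and the fourth is perhaps hidden behind. I level the scoop, back off and check.

```bash
python3 -m inch '-1 0 0 -.1 0 -.5 0;-1 0 0 0 0 -.5 0;-1 .1 0 0 0 -.5 0;-1 .1 0 0 0 -.5 0;-1 .1 0 0 0 -.5 0;-1 .1 0 0 0 -.5 0;-1 .1 0 0 0 -.5 0;-1 .1 0 0 0 -.5 0;-1 .1 0 0 0 -.4 0;-1 .1 0 0 0 -.4 0'
python3 -m inch '-1 .1 -.5 0 0 0 0;-1 .2 -1 0 0 0 0;-1 .2 -1 0 0 0 0;-1 .2 -1 0 0 0 0;-1 .2 -1 0 0 0 0;-1 .1 -1 0 0 0 0'
python3 - <<'E'
from h import *
R=tool(np.radians(20),.0);g=np.array([.4815+.012,-.035,.029+.04])
go(g,R)
b=save('f','side')['img'][130:190,180:240];a=save('f','top')['img'][135:190,120:180]
cv2.imwrite('pics/f.png',np.hstack([cv2.resize(x,(390,390),interpolation=2) for x in (a,b)]))
E
```

```text
time_s: 11.82
ee_pos: [0.4955, 0.2527, 0.2522]
eef_rot: [-3.141, 0.354, -2.669]
force: [0.3, -0.1, -2.5]
grip_width: 0.0636
grip_force: 45.0
time_s: 12.58
ee_pos: [0.5458, 0.0921, 0.2418]
eef_rot: [-3.141, 0.351, -2.669]
force: [-0.5, 0.8, -2.4]
grip_width: 0.0639
grip_force: 45.0
t 12.575 grasp now [0.54   0.0892 0.2594] gw 0.0639 gf 45.0 q [ 0.03  0.09  1.72  0.17  1.01 -2.08]
turn [0.93 0.01 2.54]
shift final axes [ 3.61 -4.24  5.44] cur axes [ 5.27 -3.07  4.83]
```

View pics/f.png

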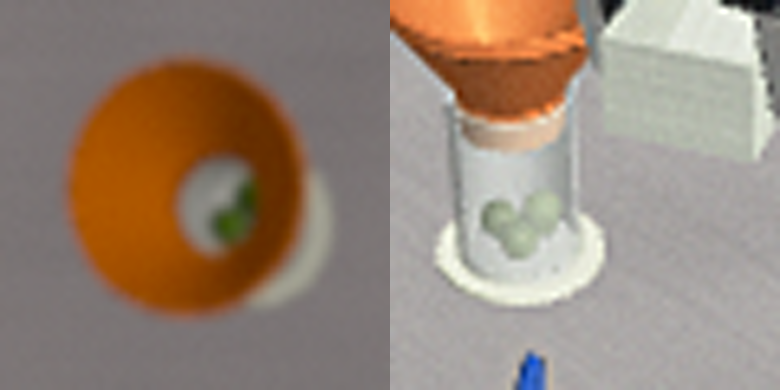

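```bash
python3 - <<'E'
from h import *
s=np.load('f_side.npz');t=np.load('f_top.npz')
for u,v in [(110,218),(155,210),(130,238)]:
    U,V=180+u/6.5-.5,130+v/6.5-.5
    for z in (.014,.03):print('side',z,pt(s,U,V,z).round(4))
for u,v in [(230,225),(248,190)]:
    U,V=120+u*60/390-.5,135+v*55/390-.5
    for z in (.014,.03):print('top',z,pt(t,U,V,z).round(4))
a=np.load('a_side.npz')['img'];hs=lambda i:(lambda h:((h[...,0]>35)&(h[...,0]<60)&(h[...,1]>90)&(h[...,2]>40)).astype(np.uint8))(cv2.cvtColor(i,cv2.COLOR_BGR2HSV))
for n in('side','top'):
    for k in 'af':
        c=cv2.connectedComponentsWithStats(hs(np.load(f'{k}_{n}.npz')['img']))
        print(n,k,[(c[2][i][4],*c[3][i].round().astype(int)) for i in range(1,c[0]) if 3<c[2][i][4]<400])
K=s['intrinsics']
for p in [(.6165,.3145,.004),(.6165,.3145,.1)]:
  x=K@(s['view'][:3,:3]@p+s['view'][:3,3]);print((x/x[2])[:2])
E
```

```text
side 0.014 [0.6157 0.3329 0.014 ]
side 0.03 [0.6026 0.3151 0.03  ]
side 0.014 [0.6368 0.3229 0.014 ]
side 0.03 [0.6233 0.3052 0.03  ]
side 0.014 [0.6123 0.3128 0.014 ]
side 0.03 [0.5993 0.2953 0.03  ]
top 0.014 [0.6143 0.3264 0.014 ]
top 0.03 [0.6126 0.3228 0.03  ]
top 0.014 [0.6324 0.3169 0.014 ]
top 0.03 [0.6305 0.3134 0.03  ]
side a [(np.int32(134), np.int64(285), np.int64(141)), (np.int32(140), np.int64(270), np.int64(149)), (np.int32(144), np.int64(299), np.int64(150)), (np.int32(149), np.int64(285), np.int64(158)), (np.int32(150), np.int64(314), np.int64(158)), (np.int32(156), np.int64(300), np.int64(167)), (np.int32(159), np.int64(330), np.int64(167)), (np.int32(164), np.int64(316), np.int64(176)), (np.int32(335), np.int64(340), np.int64(181)), (np.int32(359), np.int64(357), np.int64(191)), (np.int32(31), np.int64(243), np.int64(233)), (np.int32(4), np.int64(237), np.int64(235)), (np.int32(4), np.int64(248), np.int64(236))]
side f [(np.int32(133), np.int64(284), np.int64(141)), (np.int32(138), np.int64(271), np.int64(149)), (np.int32(145), np.int64(299), np.int64(150)), (np.in
[... 1010 characters left out ...]
 (np.int32(9), np.int64(256), np.int64(205))]
top f [(np.int32(92), np.int64(186), np.int64(83)), (np.int32(92), np.int64(205), np.int64(83)), (np.int32(90), np.int64(224), np.int64(84)), (np.int32(88), np.int64(243), np.int64(84)), (np.int32(88), np.int64(261), np.int64(85)), (np.int32(88), np.int64(280), np.int64(85)), (np.int32(91), np.int64(186), np.int64(102)), (np.int32(86), np.int64(205), np.int64(102)), (np.int32(87), np.int64(223), np.int64(103)), (np.int32(86), np.int64(242), np.int64(103)), (np.int32(81), np.int64(261), np.int64(104)), (np.int32(86), np.int64(279), np.int64(104)), (np.int32(18), np.int64(156), np.int64(165))]
[200.33255431 167.83527352]
[198.66760977 143.37089309]
```

```bash
python3 - <<'E'
from h import *
save('g','wrist')
hs=lambda i:(lambda h:((h[...,0]>35)&(h[...,0]<70)&(h[...,1]>40)&(h[...,2]>25)).astype(np.uint8))(cv2.cvtColor(i,cv2.COLOR_BGR2HSV))
for k in 'bceg':
    c=cv2.connectedComponentsWithStats(hs(np.load(f'{k}_wrist.npz')['img']))
    print(k,[(int(c[2][i][4]),*c[3][i].round().astype(int).tolist()) for i in range(1,c[0]) if 10<c[2][i][4]])
for k,n in (('a','side'),('f','side'),('f','top'),('a','top')):
    d=np.load(f'{k}_{n}.npz');K=d['intrinsics'];T=np.linalg.inv(d['view']);R=d['range_z']
    v,u=np.mgrid[:384,:512];P=np.stack([u,v,np.ones_like(u)],-1)@np.linalg.inv(K).T*R[...,None];P=P@T[:3,:3].T+T[:3,3]
    q=(np.hypot(P[...,0]-.6165,P[...,1]-.3145)<.028)&(P[...,2]<.09);print(k,n,q.sum(),P[q][::4].round(3).tolist()[:14])
d=np.load('f_side.npz')['img'].astype(int)[155:176,190:212];a=np.load('a_side.npz')['img'].astype(int)[155:176,190:212]
D=np.abs(d-a).sum(-1);print('\n'.join(''.join('%4d'%x for x in r) for r in D))
E
```

```text
b [(365, 243, 209), (18, 274, 198), (309, 273, 212), (185, 203, 376), (363, 238, 375), (349, 280, 375), (346, 363, 376), (336, 322, 376), (70, 393, 376)]
c [(226, 240, 251), (231, 283, 251), (54, 321, 290), (24, 372, 286)]
e [(47, 256, 346)]
g [(1537, 52, 227), (1364, 96, 240), (1225, 135, 253), (259, 167, 258), (82, 198, 290)]
a side 23 [[0.611, 0.287, 0.087], [0.629, 0.29, 0.07], [0.627, 0.289, 0.06], [0.613, 0.288, 0.059], [0.626, 0.289, 0.037], [0.618, 0.287, 0.014]]
f side 23 [[0.598, 0.296, 0.081], [0.602, 0.293, 0.066], [0.627, 0.289, 0.052], [0.61, 0.289, 0.04], [0.6, 0.293, 0.032], [0.605, 0.291, 0.014]]
f top 130 [[0.639, 0.317, 0.086], [0.64, 0.327, 0.045], [0.643, 0.318, 0.022], [0.637, 0.331, 0.042], [0.641, 0.324, 0.009], [0.631, 0.338, 0.057], [0.636, 0.332, 0.02], [0.636, 0.318, 0.019], [0.629, 0.337, 0.046], [0.634, 0.332, 0.006], [0.633, 0.315, 0.019], [0.626, 0.341, 0.044], [0.63, 0.331, 0.008], [0.629, 0.314, 0.02]]
a top 129 [[0.639, 0.318, 0.084], [0.639, 0.325, 0.051], [0.643, 0.317, 0.026], [0.637, 0.331, 0.041], [0.641, 0.324, 0.008], [0.633, 0.335, 0.041], [
[... 1347 characters left out ...]
8  25  40  35  33  71 119 116  80  72  21  47  32  43  44  31  33  37  27  31
  37  22  31  31  35  33  54  28 106 118  96  25  42  47  31  24  50  37  32  24  37  26
  25  33  32  53  29  19  37  50  49  56  52  55  38  29  43  35  32  24  39  30  34  34
  25  22  27  34  29  30  42  51  41  46  39  30  22  41  38  33  28  24  25  20  23  14
  21  34  35  27  24  39  29  36  26  46  22  38  44  29  28  36  23  17  36  24  20  24
  32  24  25  41  20  45  25  30  44  47  45  30  30  29  25  21  20  32  23  30  42  20
  26  32  41  35  28  46  21  23  36  20  25  26  20  32  29  28  33  24  41  29  35  29
  18  39  41  32  38  16  33  29  19  26  32  33  27  29  31  20  39  35  32  21  30   8
```

```bash
python3 - <<'E'
from h import *
w=np.load('g_wrist.npz')['img'][180:384,130:390];s=np.load('f_side.npz')['img'];t=np.load('f_top.npz')['img']
def stitch():
    A=cv2.resize(w,(400,300));J=cv2.resize(s[136:181,176:226],(400,300),interpolation=2)
    B=cv2.resize(s[60:260,80:347],(400,300));C=cv2.resize(t[90:255,60:280],(400,300))
    return np.vstack([np.hstack([A,J]),np.hstack([B,C])])
o=stitch();o=np.clip(o.astype(float)*1.2,0,255).astype(np.uint8);cv2.imwrite('pics/g.png',o)
E
```

```text
(no output)
```

View pics/g.png

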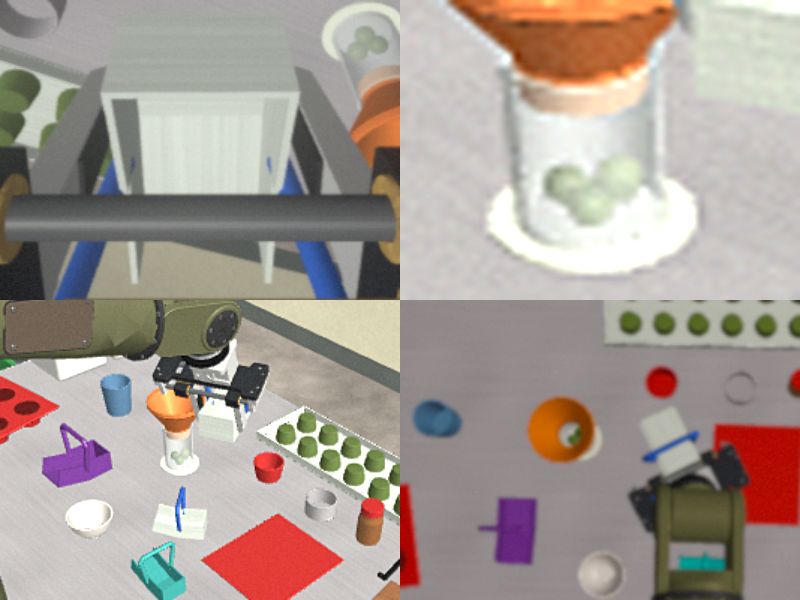

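The last picture shows an empty scoop, no truffle on the counter, and a cluster in the jar seen from both sides. I count the truffles numerically from the wrist view.

```bash
python3 - <<'E'
from h import *
d=np.load('g_wrist.npz');K=d['intrinsics'];V=d['view'];I=d['img'].astype(int)
for p in [(.6143,.3264,.014),(.6324,.3169,.014),(.6123,.3128,.014),(.6165,.3145,.004)]:
    x=K@(V[:3,:3]@p+V[:3,3]);print((x/x[2])[:2].round(1),'diam px',round(K[0,0]*.02/x[2]*x[2]/(V[:3,:3]@p+V[:3,3])[2],1))
G=I[...,1]-(I[...,0]+I[...,2])//2
print('\n'.join(''.join('%3d'%x for x in r) for r in G[194:220,350:392]))
E
```

```text
[372.8 208.6] diam px 12.7
[360.8 214.3] diam px 12.5
[366.8 204.7] diam px 12.8
[364.2 202.9] diam px 12.5
 10 10  7  4  5  6  4  3  4  3  2  4  2  2  3  3  2  2  1  2  4  2  4  1  4  3  2  4  3  3  3  3  4  3  7  7 11  9 10 10 10  9
  9  6  3  3  2  4  3  4  1  2  2  5  3  4  4  4  3  3  1  3  4  3  2  3  3  3  5  3  3  1  4  3  3  5  4  8 10 10  9  8  9 10
  6  5  4  2  4  2  2  4  2  3  2  4  5  3  3  2  3  3  3  3  3  3  4  4  3  3  2  3  3  4  3  5  2  4  3  4 10 10 10  9 10 10
  4  5  5  2  2  2  2  2  2  4  3  4  3  3  4  4  6  4  5  4  1  2  2  3  2  2  2  4  4  4  3  4  3  3  4  3  7  8  9 11 11  8
  5  4  2  2  2  2  3  2  2  4  4  3  4  5  7  7  6  8  6  7  5  3  3  2  4  3  3  2  4  3  3  3  1  3  5  4  5  7  8  8 11 10
  4  3  3  1 -1  2  2  4  3  4  5  4  5  8 10  9 10  9 10  9  7  4  4  2  2  4  2  2  2  3  2  2  3  2  1  3  3  4  8 10 12 11
  3  4  2  1  2  3  2  2  4  3  3  5 10  9 12  9 10 12 12 10  9  7  4  3  2  3  5  3  2  2  3  3  3  3  3  2  4  5  8  9 10 10
  3  3  4  2  4  2  2  3  5  4  5  6 11 12 10 11 13 12 10 11  9  9  7  4  2  2  3  2  2  3  3  2  3  2 
[... 1609 characters left out ...]
 6  9 11 11 11 12 12 12 10  8  5  4  3  2  3  1  2  3  1  2  2  3
  3  3  1  4  3  5  9 11 11 11 12 12 12 11 10 13  9  9  7  5  4  5  8  9  9 12 11  9  8  6  5  3  1  1  3  2  1  2  2  3  3  1
  3  4  3  2  3  4  9 11 10 12 13 12 11 12 12 11  8  8  7  2  3  3  4  6  7  7  8  6  5  4  3  2  2  1  1  2  1  2  2  3  2  0
  4  2  3  2  4  3  6  9 11 13 11 13 11 12 11 11  9  6  7  3  3  4  3  4  3  2  4  3  2  3  3  1  2  1  0  2  3  1  2  2  0  1
  5  3  3  2  3  5  5  8 11 12 13 13 12 11 11 10  9  8  5  2  2  3  3  2  4  3  2  1  3  1  3  2  2  2  1  1  2  0  2  0  3  2
  6  5  3  1  2  3  3  4  8 10 10 11 12 13 10 10  7  5  4  3  4  3  2  3  2  3  2  2  4  2  0  2  3  2  2  3  2  1  1  2  1  1
```

```bash
python3 - <<'E'
from h import *
d=np.load('e_wrist.npz');K=d['intrinsics'];V=d['view']
for p in [(.6143,.3264,.014),(.6324,.3169,.014),(.6123,.3128,.014)]:
    x=K@(V[:3,:3]@p+V[:3,3]);print((x/x[2])[:2].round(1))
hs=lambda i:(lambda h:((h[...,0]>32)&(h[...,0]<62)&(h[...,1]>70)&(h[...,2]>15)).astype(np.uint8))(cv2.cvtColor(i,cv2.COLOR_BGR2HSV))
for k,n in (('a','top'),('d','top'),('f','top'),('a','side'),('c','side'),('d','side'),('e','side'),('f','side'),('e','wrist')):
    c=cv2.connectedComponentsWithStats(hs(np.load(f'{k}_{n}.npz')['img']))
    print(n,k,[(int(c[2][i][4]),*c[3][i].round().astype(int).tolist()) for i in range(1,c[0]) if 3<c[2][i][4]<75])
I=np.load('e_wrist.npz')['img'].astype(int);G=I[...,1]-(I[...,0]+I[...,2])//2
print('\n'.join(''.join('%3d'%x for x in r) for r in G[334:384:2,210:300:3]))
T=np.linalg.inv(np.load('f_side.npz')['view']);print(T[:3,3])
E
```

```text
[268.3 333.3]
[255.7 342.8]
[259.9 326.9]
top a [(10, 248, 199), (10, 256, 199), (10, 256, 205), (10, 248, 206), (5, 222, 337), (9, 221, 350)]
top d [(4, 228, 322), (9, 235, 327)]
top f [(24, 156, 165), (5, 239, 237), (13, 218, 239), (6, 164, 354), (4, 171, 360), (9, 183, 361), (4, 178, 367), (4, 163, 372), (4, 178, 370), (5, 174, 375), (8, 143, 379), (6, 154, 380), (14, 170, 381)]
side a [(4, 1, 69), (4, 1, 78), (4, 3, 80), (4, 7, 82), (5, 2, 86), (5, 67, 228), (33, 243, 233), (10, 82, 234), (9, 98, 235), (5, 11, 235), (5, 237, 235), (4, 248, 236), (5, 76, 238), (10, 85, 244), (4, 79, 244), (7, 102, 245), (7, 75, 249), (10, 88, 251), (14, 82, 254), (4, 77, 258), (6, 64, 262), (4, 72, 264), (4, 108, 264), (4, 58, 267), (4, 53, 270), (4, 89, 274), (4, 94, 273), (11, 112, 276), (10, 16, 279), (4, 68, 278), (6, 96, 277), (4, 58, 280), (4, 79, 279), (4, 28, 282), (5, 81, 282), (4, 90, 282), (8, 9, 284), (11, 36, 286), (16, 98, 287), (4, 4, 285), (6, 62, 286), (4, 17, 287), (11, 86, 288), (5, 93, 289), (8, 16, 290), (6, 27, 289), (6, 34, 292), (4, 43, 291), (4, 79, 292), (12, 44, 295), (7
[... 19789 characters left out ...]
2-12-15-16-17-17-17-15-17
 -9 -9  3  5 -9-10-10 -9-11 -9 -9 -8 -6 -8 -6 -9 -7 -7-10 -9-10-14-13-15-16-17-17-17-17-17
 -9-10  1  1 -8 -9 -9 -8-10-11 -9 -7 -9 -8 -6 -7 -8-10-11-10-11-13-14-16-15-17-16-16-18-15
 -7-10 -7 -8 -8 -7 -8 -8-10 -8-11 -8 -8 -8 -8 -9 -7 -9-13-13-12-14-14-15-17-15-16-17-18-17
-11 -6 -9 -7 -9 -9 -8 -8 -9 -8 -7-10-10 -9-10 -9 -8 -9-12-14-15-14-14-16-15-16-16-17-16-17
 -9 -8 -9 -9-10 -8 -7 -8-10 -9 -8 -9 -9-11-12-10-10-12-12-14-15-14-15-15-16-17-14-17-16-17
 -8-10-10 -8 -7-11 -7 -9-10-10 -9-10 -9-10-11-12-10-11-12-12-13-15-15-16-15-16-15-17-15-17
 -6 -3 -5 -4 -5 -4 -3 -4 -6 -3 -4 -7 -5 -5 -5 -7 -8 -7 -7 -9 -8 -8 -9-11-11-10-11-11-12-12
[-0.13667256 -0.69017367  0.9316851 ]
```

The count is three in the jar from two directions, so the fourth may be stuck in the scoop's rear, out of view. I turn the scoop's open front toward the side camera and test for green there.

```bash
python3 -m inch '-1 0 0 0 .17 0 .47;-1 0 0 0 .34 0 .94;-1 0 0 0 .34 0 .94;-1 0 0 0 .34 0 .94;-1 0 0 0 .34 0 .94;-1 0 0 0 .34 0 .94;-1 0 0 0 .34 0 .94;-1 0 0 0 .34 0 .94;-1 0 0 0 .34 0 .94;-1 0 0 0 .34 0 .94'
python3 -m inch '-1 0 0 0 .34 0 .94;-1 0 0 0 .34 0 .94;-1 0 0 0 .34 0 .94;-1 0 0 0 0 0 0'
cat >> h.py <<'E'
def scoop_pts(P):
    """scoop-frame points -> world, from held grasp (lean 20 deg)"""
    o=ctrl.get_obs();C=Rw(o['eef_rot']);M=C.as_matrix();a=np.radians(20)
    g=o['ee_pos']+C.apply([0,0,ctrl.pinch_z])
    # tool axes in scoop frame: z=(sin a,0,-cos a), y=(0,1,0), x=y x z
    B=tool(a,0).as_matrix();return g+(M@B.T@(np.atleast_2d(P)-[-.047,0,.026]).T).T
def proj(d,W):
    x=(d['intrinsics']@(d['view'][:3,:3]@np.atleast_2d(W).T+d['view'][:3,3:]));return (x[:2]/x[2]).T
E
python3 - <<'E'
from h import *
d=save('h','side');R=tool(0,0);go([.4935,-.035,.07],tool(np.radians(20),0))
rim=scoop_pts([[-.067,.029,.01],[-.067,-.029,.01],[-.01,.029,.01],[-.01,-.029,.01],[.06,-.03,.02],[.06,.03,.02],[-.055,0,.013]])
q=proj(d,rim);print(q.round(1).tolist())
u0,v0=np.floor(q.min(0)).astype(int)-1;u1,v1=np.ceil(q.max(0)).astype(int)+2
I=d['img'].astype(int);G=I[...,1]-np.maximum(I[...,0],I[...,2])
print(u0,v0);print('\n'.join(''.join('%3d'%x for x in r) for r in G[v0:v1,u0:u1]))
E
```

```text
time_s: 13.98
ee_pos: [0.5454, 0.0943, 0.2419]
eef_rot: [3.136, 0.347, 1.95]
force: [0.5, 0.2, -1.5]
grip_width: 0.064
grip_force: 45.0
time_s: 14.48
ee_pos: [0.546, 0.0939, 0.2415]
eef_rot: [3.138, 0.345, 1.433]
force: [-0.2, 0.3, -1.5]
grip_width: 0.0636
grip_force: 45.0
t 14.525 grasp now [0.5466 0.1    0.2592] gw 0.0638 gf 45.0 q [ 0.26  0.37  1.38 -0.32  1.53  0.43]
turn [-3.31  0.   -9.19]
shift final axes [ 3.59 -4.29  5.4 ] cur axes [-2.06 -0.97  7.44]
[[231.2, 134.4], [212.9, 141.3], [243.5, 144.2], [225.0, 151.5], [240.5, 161.8], [260.0, 153.7], [224.6, 138.9]]
211 133
 -1  0 -1  0 -1  6  3  9-60-82-98-82 -1  3  4  4  6  3  2  4  2  4  3  5  5  1  4  5  6  4  4  0  3-47-93-99-55-10 -5 -3 -3 -3 -4 -3 -7 -3 -6 -3 -3 -5 -3
 -2 -1  0  0 -1  0  1  3-57-81-97-89  7  1  3  3  4  4  3  4  4  6  5  3  4  2  5  3  3  2  3  5  1-76-96-100-24 -7 -3 -3 -4 -2 -5 -3 -6 -6 -5 -4 -2 -5 -6
 -1  3  0 -1  1  3  3  3-36-72-91-94-18  0  3  3  3  6  4  7  5  2  4  4  5  6  3  4  4  3  2  4  1-54-69-91 -7 -6 -6 -3 -4 -4 -5 -2 -2 -5 -4 -5 -3 -4 -2
 -1  0 -1  1 -1 -2  2  1-13-68-86-91-26 -1  2  4  4
[... 3577 characters left out ...]
7  5  7  4  7  8  7  5  0  6  0 -6 -6 -5 -1 -6 -5 -3 -5 -3 -3 -2 -3
 -3 -3 -3 -2 -6 -6 -5 -2 -5 -5 -3 -3 -3 -3 -3 -4 -3 -6 -1 -7 -4 -5 -5  0  6  3  5  4  5  3  4  4  8  7  4  2  2 -7 -4 -2 -3 -4 -2  1  2 -1 -1  1  0  2  1
 -5 -1 -4 -5 -2 -2 -5 -4 -5 -3 -2 -2 -6 -3 -5 -5 -4 -6 -2 -4 -3 -3 -3 -3 -2  5  2  5  5  3  6  6  5  3 -9 -3 -4 -4 -3 -4  0  0  3 -1  0-14-26-59-26-27-22
 -1 -4 -4 -4 -4 -6 -3 -2 -3 -4 -4 -2 -4 -3 -3 -2 -2 -2 -5 -2 -4 -2 -4 -5 -5 -5 -1  3  7  0  4  1 -4 -4 -3 -3 -4 -2 -1  0 -1  2-61-90-191-186-173-171-170-164-161
 -2 -4 -2 -3 -5 -4 -7 -4 -5 -5 -4 -4 -5 -4 -5 -3 -3 -4 -4 -6 -4 -5 -3 -5 -3 -4 -7 -6 -1 -2 -6 -3 -5 -4 -3 -2 -3 -4  0  2-31-133-183-171-165-160-156-151-145-140-135
```

```bash
python3 - <<'E'
from h import *
import itertools
t=save('h','top')
def gr(i): i=i.astype(int);return ((i[...,1]-np.maximum(i[...,0],i[...,2]))>18).astype(np.uint8)
for k in ('a','f','h'):
  for n in ('top','side'):
    c=cv2.connectedComponentsWithStats(gr(np.load(f'{k}_{n}.npz')['img']))
    print(k,n,[(int(c[2][i][4]),*c[3][i].round().astype(int).tolist()) for i in range(1,c[0]) if 4<c[2][i][4]<80])
s=np.load('f_side.npz');w=np.load('g_wrist.npz')
def ray(d,u,v):
    T=np.linalg.inv(d['view']);r=T[:3,:3]@np.linalg.solve(d['intrinsics'],[u,v,1]);return T[:3,3],r/np.linalg.norm(r)
S=[(196.4,163.),(203.3,161.8),(199.5,166.1)];W=[(366,204),(375.5,210),(361,216)]
for i,a in enumerate(S):
  for j,b in enumerate(W):
    p,r=ray(s,*a);q,e=ray(w,*b);m=np.linalg.lstsq(np.stack([r,-e],1),q-p,rcond=None)[0]
    x,y=p+r*m[0],q+e*m[1];print('S',i,'W',j,((x+y)/2).round(3),'gap',round(np.linalg.norm(x-y),4))
E
```

```text
a top []
a side [(79, 56, 80), (44, 287, 141), (8, 268, 145), (41, 302, 151), (34, 273, 152), (7, 284, 152), (36, 288, 160), (34, 317, 159), (5, 297, 161), (44, 332, 168), (5, 333, 162), (38, 303, 168), (9, 314, 170), (36, 320, 177), (36, 350, 179), (10, 366, 180), (43, 336, 188), (37, 368, 189), (42, 354, 197), (10, 350, 193), (29, 243, 232)]
f top [(5, 155, 166)]
f side [(62, 286, 141), (72, 272, 149), (67, 301, 149), (67, 287, 158), (66, 316, 158), (73, 302, 166), (73, 332, 167), (68, 349, 176), (70, 336, 187), (76, 366, 186), (21, 349, 191), (61, 354, 197)]
h top []
h side [(63, 286, 141), (59, 272, 149), (58, 301, 149), (6, 299, 150), (5, 284, 153), (48, 288, 158), (55, 316, 158), (8, 297, 162), (52, 303, 168), (44, 333, 168), (18, 315, 171), (61, 349, 176), (52, 319, 178), (13, 334, 180), (29, 364, 181), (49, 335, 189), (38, 368, 189), (9, 347, 191), (55, 354, 197)]
S 0 W 0 [0.588 0.286 0.052] gap 0.0117
S 0 W 1 [0.613 0.329 0.018] gap 0.0
S 0 W 2 [0.627 0.329 0.012] gap 0.0237
S 1 W 0 [0.584 0.262 0.073] gap 0.0092
S 1 W 1 [0.599 0.289 0.054] gap 0.0205
S 1 W 2 [0.63  0.313 0.023] gap 0.0011
S 2 W 0 [0.609 0.308 0.018] gap 0.001
S 2 W 1 [ 0.632  0.349 -0.014] gap 0.0122
S 2 W 2 [ 0.66   0.365 -0.038] gap 0.0138
```

```bash
python3 -m inch '-1 0 0 0 .34 0 .94;-1 0 0 0 .34 0 .94;-1 0 0 0 .34 0 .94;-1 0 0 0 0 .5 0;-1 0 0 0 0 .5 0;-1 0 0 0 0 0 0;-1 0 0 0 0 0 0'
python3 - <<'E'
from h import *
d=save('i','side');save('i','wrist');save('i','top')
q=proj(d,scoop_pts([[-.067,.029,.01],[-.067,-.029,.01],[-.01,.029,.01],[-.01,-.029,.01],[.06,-.03,.02],[.06,.03,.02]]))
print(q.round(1).tolist())
u0,v0=np.floor(q.min(0)).astype(int)-1;u1,v1=np.ceil(q.max(0)).astype(int)+2
I=d['img'].astype(int);G=I[...,1]-np.maximum(I[...,0],I[...,2])
print('max green in scoop',np.sort(G[v0:v1,u0:u1].ravel())[-8:], 'dark px',(I[v0:v1,u0:u1].sum(-1)<200).sum())
c=cv2.cvtColor(d['img'],cv2.COLOR_BGR2GRAY)[v0:v1,u0:u1]
print('\n'.join(''.join('%4d'%x for x in r[::2]) for r in c[::2]))
E
```

```text
time_s: 15.45
ee_pos: [0.5457, 0.0933, 0.2419]
eef_rot: [3.139, 0.17, 0.911]
force: [-0.0, 1.0, -2.7]
grip_width: 0.0635
grip_force: 45.0
[[237.9, 135.1], [216.2, 136.1], [239.8, 150.2], [217.4, 151.3], [218.5, 168.5], [242.7, 167.2]]
max green in scoop [ 9  9  9 10 10 10 10 11] dark px 8
 115 190 191 195 192 190 188 193 193 194 197 200 173 219  41
 115 196 198 195 190 191 192 191 190 185 187 193 144 218  56
 110 226 224 224 231 231 228 227 228 226 230 235 115 176  72
  93 236 221 225 226 226 225 227 227 225 229 231 106  30  73
  78 226 220 223 225 224 224 223 225 226 226 230  92  54  76
  77 229 222 223 223 221 222 224 222 226 226 227  90 229  90
  68 219 228 227 226 224 226 227 227 226 226 231 164 221 171
 170 215 226 227 228 226 226 225 227 223 224 227 165 163 158
 163 212 226 223 224 226 226 225 226 226 228 229 239 136 161
 167 179 230 227 227 229 228 228 222 220 217 219 224 107 192
 163 163 212 208 206 202 206 200 204 201 203 198 212  97 201
 158 136 207 205 208 208 210 202 202 205 206 199 208  92 236
 157 152 206 206 205 209 206 206 199 205 207 202 208 124 231
 160 137 207 205 200 207 208 206 202 205 205 203 206 148 233
 155 134 209 204 202 207 207 206 206 200 204 204 205 209 233
 160 149 210 205 200 206 204 200 201 206 200 205 202 204 232
 161 155 208 206 202 204 207 205 200 205 205 211 202 205 221
 162 160 223 215 213 220 231 227 204 205 185 186 189 172 173
 156 158 156 159 157 156 161 158 160 160 161 158 158 164 163
```

```bash
python3 - <<'E'
from h import *
hs={}
for k,n in (('i','wrist'),('i','side'),('i','top')):
    d=np.load(f'{k}_{n}.npz');I=cv2.GaussianBlur(d['img'],(3,3),0).astype(int);g=((I[...,1]-np.maximum(I[...,0],I[...,2]))>(14 if n!='side' else 18)).astype(np.uint8)
    c=cv2.connectedComponentsWithStats(g)
    print(k,n,'jar',proj(d,[[.6165,.3145,.01],[.6165,.3145,.09]]).round(0).tolist(),[(int(c[2][i][4]),*c[3][i].round().astype(int).tolist()) for i in range(1,c[0]) if 6<c[2][i][4]][:40])
d=np.load('i_side.npz');T=np.linalg.inv(d['view'])
# where side camera's jar pixels: average green excess map
f=[np.load(f'{k}_side.npz')['img'].astype(float) for k in 'fhi'];m=sum(f)/3;a=np.mean([np.load(f'{k}_side.npz')['img'].astype(float) for k in 'ac'],0)
D=(m[...,1]-(m[...,0]+m[...,2])/2)-(a[...,1]-(a[...,0]+a[...,2])/2)
print('\n'.join(''.join('%4d'%x for x in r) for r in D[134:174,188:212]))
E
```

```text
i wrist jar [[181.0, -72.0], [158.0, -107.0]] []
i side jar [[200.0, 166.0], [199.0, 146.0]] [(66, 82, 104), (39, 287, 143), (39, 273, 150), (33, 302, 151), (48, 317, 159), (38, 288, 159), (55, 302, 167), (50, 333, 168), (45, 319, 177), (44, 350, 177), (48, 336, 188), (37, 368, 188), (53, 354, 197), (2404, 360, 347)]
i top jar [[158.0, 166.0], [153.0, 163.0]] [(30, 186, 82), (25, 205, 82), (25, 224, 82), (25, 243, 83), (20, 262, 84), (26, 280, 84), (32, 187, 101), (30, 205, 101), (29, 224, 102), (24, 242, 102), (19, 262, 103), (28, 280, 103), (7, 155, 166), (744, 371, 220)]
 -13 -15 -13  -9  -7   0  -1  -7 -10  -6 -13 -14  -8  -7  -9 -11  -7  -9  -9  -5 -11   4   8   4
 -18 -15 -13 -10  -8  -3   1  -5  -8  -7 -10 -16 -17 -10  -8  -9  -8 -11  -5  -9 -11  -1   7   8
 -17 -17 -17 -19 -17 -14  -4  -9 -14 -15 -16 -17 -17 -13  -6  -7  -8  -8 -11 -10  -9  -5   3   5
 -16 -18 -16 -17 -18 -18 -18 -21 -18 -17 -14 -16 -18 -17 -10 -10 -11 -11 -12  -9  -6  -4  -1   5
 -15 -14 -18 -16 -16 -18 -16 -18 -18 -18 -14 -13 -18 -19 -17 -14  -6  -3  -3  -5  -8  -6   2   2
 -14 -10 -11  -8 -12  -9 -14 -13 -
[... 2660 characters left out ...]
1   0   3   1   0   0
   0   0   0   1   0   1  -2   0   0   4  10  14  14  14   7  -1  -1   0   1  -1   0   0   0   0
   0   0   0  -1   1   0   0   0   0   3   9  11  12  13   4   0  -1   0   0   0   1   0  -1   0
   0   0   0   0  -1   1  -1   0  -1   0   1   6   9   3  -2   0   3  -2   0   0   0   0   0   0
   0  -1  -1   0   1  -1   0   1   1   0   0   0   0   0  -1   0   0   1   0   0   1   0  -1   0
   0  -1  -1   2   0  -3   0   0   0   0   1   0   0   0   0  -1   0   0   1  -1   0   0   0   1
   0  -1  -1  -1   0   0   0  -1   0   0  -2   1   0   0   1   0   0  -1   0   1  -1  -1   0   0
   1   0   0   0  -1   0   0   0   0   0   1   1   0  -1   0  -1  -1   0   0   0  -1   0   2   0
```

```bash
python3 - <<'E'
from h import *
I=np.load('g_wrist.npz')['img'].astype(int);G=I[...,1]-(I[...,0]+I[...,2])//2
print('\n'.join(''.join('%3d'%x for x in r) for r in G[216:236,348:384]))
print('gray');g=I.sum(-1)//3;print('\n'.join(''.join('%4d'%x for x in r) for r in g[206:228:1,352:376]))
f=np.load('g_wrist.npz');print(np.linalg.inv(f['view'])[:3,3])
E
```

```text
7  5  3  4  3  2  3  4  9 11 10 12 13 12 11 12 12 11  8  8  7  2  3  3  4  6  7  7  8  6  5  4  3  2  2  1
  9  7  4  2  3  2  4  3  6  9 11 13 11 13 11 12 11 11  9  6  7  3  3  4  3  4  3  2  4  3  2  3  3  1  2  1
 10  7  5  3  3  2  3  5  5  8 11 12 13 13 12 11 11 10  9  8  5  2  2  3  3  2  4  3  2  1  3  1  3  2  2  2
  8  7  6  5  3  1  2  3  3  4  8 10 10 11 12 13 10 10  7  5  4  3  4  3  2  3  2  3  2  2  4  2  0  2  3  2
  3  6  4  3  4  3  0  4  1  4  5  8  8 10 10 10  8  7  4  1  3  4  2  2  2  3  2  2  2  2  3  1  2  1  2  2
  0  2  2  3  4  2  4  1  2  3  2  4  6  6  5  5  4  3  3  2  3  1  3  2  3  1  1  1  2  3  2  3  3  2  1  2
  0 -1 -2  2  2  2  1  2  2  2  3  0  4  1  3  3  2  3  1  2  0  2  1  1  2  2  2  2  2  1  2  2  2  1  3  0
  0 -1 -2  1  0  1  2  3  1  2  2  1  2  1 -1  0  2  2  1  2  2  2  2  1  1  2  3  3  1  1  2  0  2  0  2  1
 -1 -2 -2  0  2 -1  2  2  2  1  1 -1  1  1  2  2  2  1  2  3  2  1  2  2  2  2  2  2  2  2  1  0  1  0 -1 -1
  0 -1 -1 -1  1  2  0  1  2  2  2  1  2  3  0  0  3  1  1  2  2  1  0  2  2  2  3  0  1 -1  0 -1 -1 -1  0  1
 -2 -2 -1 -1
[... 2551 characters left out ...]
129 129 131 132 132 136 135 137 140 143 145 147 147 151 155 154 153 151 152 152 151
 146 143 129 127 129 127 129 131 133 138 142 140 143 144 146 147 150 147 148 151 151 154 154 151
 144 144 132 127 125 125 131 130 131 132 134 137 144 144 144 150 148 146 146 149 153 153 152 152
 144 145 139 129 125 125 125 130 130 131 134 138 139 140 142 144 147 147 148 148 151 152 151 153
 139 143 140 128 127 126 127 126 128 131 134 136 138 142 142 145 144 146 150 152 153 152 149 147
 140 141 142 132 125 125 126 127 128 129 137 132 136 140 140 144 144 145 148 149 150 149 144 143
 137 138 144 137 127 125 128 127 127 128 130 132 137 135 141 142 143 145 146 147 147 143 142 139
[0.42287882 0.02883413 0.38192491]
```

```bash
python3 - <<'E'
from h import *
s=np.load('f_side.npz');w=np.load('g_wrist.npz')
for z in (.014,.018,.022): print(z,pt(w,368,212,z).round(4),pt(s,203,164,z).round(4),pt(s,203.3,161.2,z+.016).round(4), pt(w,361,215,z+.016).round(4))
R=tool(np.radians(20),0);go([.4935,-.035,.07],R)
E
```

```text
0.014 [0.6234 0.3241 0.014 ] [0.6282 0.3141 0.014 ] [0.6254 0.3079 0.03  ] [0.6243 0.3056 0.03  ]
0.018 [0.6212 0.3209 0.018 ] [0.6248 0.3098 0.018 ] [0.622  0.3035 0.034 ] [0.622  0.3024 0.034 ]
0.022 [0.619  0.3177 0.022 ] [0.6215 0.3054 0.022 ] [0.6186 0.2991 0.038 ] [0.6197 0.2993 0.038 ]
t 15.6 grasp now [0.5478 0.096  0.26  ] gw 0.0638 gf 45.0 q [ 0.16  0.36  1.36 -0.12  1.54  0.83]
turn [ -3.28  -0.55 -12.36]
shift final axes [ 3.59 -4.28  5.4 ] cur axes [-3.19  1.4   6.95]
```

Evidence from both views: the gap between the three visible truffles is filled with green, and the right-hand one sits raised (z about 0.03). So the fourth lies under and behind it, inside the jar. The scoop is confirmed empty, so I carry it back to the mat.

```bash
python3 -m inch '-1 0 0 0 -.26 -.05 -.97;-1 0 0 0 -.26 -.05 -.97;-1 0 0 0 -.26 -.05 -.97;-1 0 0 0 -.26 -.05 -.97;-1 0 0 0 -.26 -.05 -.97;-1 0 0 0 -.26 -.05 -.97;-1 0 0 0 -.26 -.05 -.97;-1 0 0 0 -.26 -.05 -.97;-1 0 0 0 -.26 -.05 -.97;-1 0 0 0 -.26 -.05 -.97'
python3 -m inch '-1 0 0 0 -.26 -.04 -.97;-1 0 0 0 -.26 -.02 -.97;-1 0 0 0 -.2 0 -.7;-1 .5 -.6 .7 0 0 0;-1 .5 -.6 .7 0 0 0;-1 .5 -.6 .7 0 0 0;-1 .5 -.6 .7 0 0 0;-1 .5 -.6 .7 0 0 0;-1 .5 -.6 .7 0 0 0;-1 0 0 0 0 0 0'
python3 - <<'E'
from h import *
R=tool(np.radians(20),0);go([.495,-.035,.07],R);go([.495,-.035,.033],R)
E
```

```text
time_s: 16.85
ee_pos: [0.5457, 0.0934, 0.2415]
eef_rot: [3.109, 0.33, 2.658]
force: [0.6, -0.4, -2.6]
grip_width: 0.0636
grip_force: 45.0
time_s: 18.1
ee_pos: [0.5026, -0.0157, 0.0915]
eef_rot: [-3.138, 0.343, 3.139]
force: [0.1, -0.0, -2.4]
grip_width: 0.0639
grip_force: 45.0
t 18.1 grasp now [ 0.4962 -0.0156  0.1092] gw 0.0639 gf 45.0 q [-0.12  0.17  2.03  0.06  0.61 -1.74]
turn [-0.03 -0.03 -0.01]
shift final axes [ 0.48 -0.64  1.21] cur axes [ 0.47 -0.64  1.22]
t 18.1 grasp now [ 0.4962 -0.0156  0.1092] gw 0.0639 gf 45.0 q [-0.12  0.17  2.03  0.06  0.61 -1.74]
turn [-0.03 -0.03 -0.01]
shift final axes [ 0.9  -0.64  2.37] cur axes [ 0.89 -0.63  2.38]
```

```bash
python3 -m inch '-1 .25 -.32 .6 -.03 -.03 0;-1 .23 -.32 .6 0 0 0;-1 .14 0 .38 0 0 0;-1 .14 0 .38 0 0 0;-1 .08 0 .2 0 0 0;-1 .05 0 .14 0 0 0;-1 .03 0 .07 0 0 0;-1 0 0 0 0 0 0'
python3 - <<'E'
from h import *
go([.495,-.035,.031],tool(np.radians(20),0))
E
```

```text
time_s: 19.1
ee_pos: [0.5022, -0.0345, 0.0169]
eef_rot: [3.14, 0.352, 3.14]
force: [-0.5, 0.2, -2.6]
grip_width: 0.0639
grip_force: 45.0
t 19.1 grasp now [ 0.4957 -0.0345  0.0346] gw 0.0639 gf 45.0 q [-0.17  0.31  2.07  0.15  0.41 -1.87]
turn [ 0.    0.02 -0.01]
shift final axes [ 0.07 -0.02  0.1 ] cur axes [ 0.07 -0.02  0.1 ]
```

```bash
python3 -m inch '-1 .02 0 .05 0 0 0;-1 .02 0 .05 0 0 0;-1 .01 0 .03 0 0 0;-1 0 0 0 0 0 0'
```

```text
time_s: 19.6
ee_pos: [0.5021, -0.0345, 0.013]
eef_rot: [3.14, 0.353, 3.14]
force: [-4.6, 0.5, 6.7]
grip_width: 0.0639
grip_force: 45.0
```

```bash
python3 -m inch '.8 0 0 0 0 0 0;.8 0 0 0 0 0 0;.8 0 0 0 0 0 0;.8 0 0 0 0 0 0;.8 0 0 -.6 0 0 0;.8 0 0 -.9 0 0 0;.8 0 0 -1 0 0 0;.8 0 0 -1 0 0 0;.8 0 0 -1 0 0 0;.8 0 0 -1 0 0 0'
python3 - <<'E'
from h import *
d=save('j','top')
I=d['img'].astype(int);m=((I[...,0]-np.maximum(I[...,1],I[...,2]))>50).astype(np.uint8)
c=cv2.connectedComponentsWithStats(m)
for i in range(1,c[0]):
    if c[2][i][4]>5: print(c[2][i],c[3][i].round(1),pt(d,*c[3][i],.111).round(4))
T=np.linalg.inv(d['view']);v,u=np.nonzero(m[170:230,225:285]);v+=170;u+=225
P=np.array([pt(d,a,b,.111) for a,b in zip(u,v)]);print(len(P),P.mean(0),P.min(0),P.max(0));l=cv2.fitLine(P[:,:2].astype(np.float32),2,0,.01,.01).ravel();print(l)
R=tool(0,np.pi/2*-1);go([.53,-.013,.2],tool(0,-np.pi/2))
E
```

```text
time_s: 20.85
ee_pos: [0.4447, -0.0346, 0.1685]
eef_rot: [3.141, 0.352, 3.14]
force: [0.6, -0.7, 0.9]
grip_width: 0.0849
grip_force: 0.0
[427 146   8   8  50] [430.6 150. ] [ 0.6785 -0.6324  0.111 ]
[244 189   4   2   6] [245.2 189.3] [ 0.5319 -0.0015  0.111 ]
[262 189   6   2  11] [264.7 189.5] [ 0.5324 -0.0676  0.111 ]
21 [ 0.53249094 -0.04071021  0.111     ] [ 0.52958852 -0.07536119  0.111     ] [0.53442994 0.00244615 0.111     ]
[ 0.00525611 -0.9999862   0.53249097 -0.04071021]
t 20.9 grasp now [ 0.4386 -0.0347  0.1894] gw 0.0847 gf 0.0 q [-0.2  -0.1   2.09  0.1   0.81 -1.83]
turn [1.6  1.6  8.89]
shift final axes [ 0.73  2.83 -0.31] cur axes [-2.76  0.73  0.69]
```

```bash
python3 -m inch '.3 0 0 -.3 .16 .16 .89;.3 0 0 -.3 .16 .16 .89;.3 0 0 0 .16 .16 .89;.3 0 0 0 .16 .16 .89;.3 0 0 0 .16 .16 .89;.3 0 0 0 .16 .16 .89;.3 0 0 0 .16 .16 .89;.3 0 0 0 .16 .16 .89;.3 0 0 0 .16 .16 .89;.3 0 0 0 .16 .16 .89'
python3 - <<'E'
from h import *
d=save('k','top')
I=d['img'].astype(int);m=((I[...,0]-np.maximum(I[...,1],I[...,2]))>35).astype(np.uint8)
v,u=np.nonzero(m[170:230,225:285]);v+=170;u+=225
P=np.array([pt(d,a,b,.111) for a,b in zip(u,v)]);print(len(P),P.mean(0),P.min(0),P.max(0));print(cv2.fitLine(P[:,:2].astype(np.float32),2,0,.01,.01).ravel())
s=save('k','side')
I=s['img'].astype(int);m=((I[...,0]-np.maximum(I[...,1],I[...,2]))>35).astype(np.uint8)
W=proj(s,[[.532,y,.108] for y in(-.0715,-.0345,.0025)]);print(W.round(1))
a,b=W[0].astype(int),W[2].astype(int)
print('\n'.join(''.join('#' if x else '.' for x in r) for r in m[int(W[:,1].min())-8:int(W[:,1].max())+30,int(W[:,0].min())-8:int(W[:,0].max())+10]), int(W[:,1].min())-8,int(W[:,0].min())-8)
go([.532,-.0125,.16],tool(0,-np.pi/2))
E
```

```text
time_s: 22.15
ee_pos: [0.4393, -0.0343, 0.184]
eef_rot: [-3.137, -0.002, 1.564]
force: [0.4, -0.8, -0.1]
grip_width: 0.0606
grip_force: 0.0
4 [0.53124799 0.00410275 0.111     ] [0.52952528 0.00238237 0.111     ] [0.53297076 0.00582329 0.111     ]
[0.9972464  0.07415953 0.531248   0.00410275]
[[266.8 213.9]
 [256.9 207. ]
 [247.3 200.4]]
.....................................
.....................................
.....................................
.....................................
.....................................
.....................................
.....................................
.......###...........................
......#####..........................
.....########........................
.....#########.......................
.....###..######.....................
.....###...######....................
.....####....#####...................
.....####.....######.................
.....####.......#####................
......###........######..............
......###..........#####.............
......###...........######...........
......###............######..........
.
[... 670 characters left out ...]
####........
.........................####........
.........................####........
.........................###.........
.........................###.........
.........................###.........
.........................#...........
.....................................
.....................................
.....................................
.....................................
.....................................
.....................................
..................................... 192 239
t 22.25 grasp now [ 0.4395 -0.0346  0.2027] gw 0.0612 gf 0.0 q [-0.16  0.08  1.84  0.    1.23 -0.16]
turn [-0.03 -0.01 -0.03]
shift final axes [0.74 3.09 1.42] cur axes [0.75 3.09 1.41]
```

```bash
python3 -m inch '.3 .18 .78 .35 -.03 0 -.03;.3 .18 .78 .35 0 0 0;.3 .18 .78 .35 0 0 0;.3 .18 .75 .35 0 0 0;.3 0 0 .6 0 0 0;.3 0 0 .6 0 0 0;.3 0 0 .5 0 0 0;.3 0 0 0 0 0 0'
python3 - <<'E'
from h import *
go([.532,-.0125,.108],tool(0,-np.pi/2))
E
```

```text
time_s: 23.25
ee_pos: [0.5314, -0.0124, 0.0906]
eef_rot: [3.142, -0.001, 1.576]
force: [0.1, -0.1, 0.3]
grip_width: 0.0609
grip_force: 0.0
t 23.25 grasp now [ 0.5314 -0.0125  0.1094] gw 0.0609 gf 0.0 q [-0.09  0.38  1.69  0.    1.06 -0.1 ]
turn [ 0.   -0.01  0.03]
shift final axes [-0.    0.02  0.05] cur axes [-0.    0.02  0.05]
```

```bash
python3 -m inch '-1 0 0 .05 0 0 0;-1 0 0 0 0 0 0;-1 0 0 0 0 0 0;-1 0 0 0 0 0 0;-1 0 0 -.2 0 0 0;-1 0 0 -.5 0 0 0;-1 0 0 -.6 0 0 0;-1 0 0 0 0 0 0;-1 0 0 0 0 0 0' 50
python3 - <<'E'
from h import *
for n in('top','side'):
    d=np.load(f'a_{n}.npz');K=d['intrinsics'];T=np.linalg.inv(d['view']);R=d['range_z']
    v,u=np.mgrid[:384,:512];P=np.stack([u,v,np.ones_like(u)],-1)@np.linalg.inv(K).T*R[...,None];P=P@T[:3,:3].T+T[:3,3]
    I=d['img'].astype(int);k=(R>0)&((I[...,1]-np.maximum(I[...,0],I[...,2]))>25)&(P[...,1]<-.2)&(P[...,0]<.6)&(P[...,2]<.4)
    q=P[k];
    for a,b in((0.02,.06),(.06,.1),(.1,.2)):
        w=q[(q[:,2]>a)&(q[:,2]<b)];print(n,a,len(w),w.min(0).round(3) if len(w) else '',w.max(0).round(3) if len(w) else '')
y=.092;h=np.array([np.cos(y),np.sin(y),0]);l=np.array([-np.sin(y),np.cos(y),0]);S=np.array([.628,-.2875,0])
R=tool(0,y-np.pi/2)
print('wait pose');go(S-h*.205+l*.022+[0,0,.208],R)
s=save('l','side')
I=s['img'].astype(int);m=((I[...,0]-np.maximum(I[...,1],I[...,2]))>35)[170:230,225:285]
print('\n'.join(''.join('#' if x else '.' for x in r) for r in m))
E
```

```text
time_s: 24.38
ee_pos: [0.5317, -0.0125, 0.1288]
eef_rot: [3.14, -0.001, 1.574]
force: [-0.2, 0.5, -1.6]
grip_width: 0.009
grip_force: 50.0
top 0.02 135 [ 0.388 -0.518  0.02 ] [ 0.489 -0.383  0.059]
top 0.06 4 [ 0.402 -0.465  0.068] [ 0.473 -0.428  0.093]
top 0.1 74 [ 0.399 -0.466  0.101] [ 0.477 -0.428  0.114]
side 0.02 1034 [ 0.381 -0.524  0.02 ] [ 0.495 -0.381  0.06 ]
side 0.06 51 [ 0.389 -0.472  0.06 ] [ 0.474 -0.426  0.1  ]
side 0.1 182 [ 0.393 -0.472  0.1  ] [ 0.473 -0.429  0.113]
wait pose
t 24.375 grasp now [ 0.5316 -0.0126  0.1476] gw 0.009 gf 50.0 q [-0.09  0.34  1.66  0.    1.14 -0.1 ]
turn [ 0.01 -0.01 -0.51]
shift final axes [-8.69 -4.48 -2.01] cur axes [-9.05 -3.69 -2.03]
............................................................
............................................................
............................................................
............................................................
............................................................
............................................................
........................................
[... 2553 characters left out ...]
..........###................
........................................####................
........................................####................
........................................####................
........................................###.................
.......................................####.................
.......................................####.................
.......................................####.................
.......................................###..................
.......................................###..................
.......................................##...................
............................................................
```

```bash
python3 -m inch '-1 0 -.2 -.5 0 0 -.25;-1 -.4 -.4 -.5 0 0 -.26;-1 -.8 -.5 -.5 0 0 0;-1 -.9 -.6 -.5 0 0 0;-1 -.9 -.6 0 0 0 0;-1 -.9 -.6 0 0 0 0;-1 -.9 -.6 0 0 0 0;-1 -.9 -.5 0 0 0 0;-1 -.9 -.3 0 0 0 0;-1 -.9 -.15 0 0 0 0'
python3 - <<'E'
from h import *
y=.092;h=np.array([np.cos(y),np.sin(y),0]);l=np.array([-np.sin(y),np.cos(y),0]);S=np.array([.628,-.2875,0])
go(S-h*.205+l*.022+[0,0,.208],tool(0,y-np.pi/2))
E
```

```text
time_s: 25.68
ee_pos: [0.4184, -0.2487, 0.1881]
eef_rot: [3.141, -0.002, 1.662]
force: [-0.4, 1.1, -1.4]
grip_width: 0.0086
grip_force: 50.0
t 25.675 grasp now [ 0.4183 -0.2488  0.2069] gw 0.0086 gf 50.0 q [-0.61  0.17  1.72  0.    1.25 -0.71]
turn [ 0.01 -0.01 -0.  ]
shift final axes [-1.2   0.01 -0.04] cur axes [-1.2   0.01 -0.04]
```

```bash
python3 -m inch '-1 -.6 0 -.02 0 0 0;-1 -.4 0 -.02 0 0 0;-1 -.2 0 0 0 0 0;-1 0 0 0 0 0 0;-1 0 0 0 0 0 0;-1 0 0 0 0 0 0'
python3 - <<'E'
from h import *
y=.092;h=np.array([np.cos(y),np.sin(y),0]);l=np.array([-np.sin(y),np.cos(y),0]);S=np.array([.628,-.2875,0])
go(S-h*.205+l*.022+[0,0,.208],tool(0,y-np.pi/2))
s=save('m','side');M=S-h*.205+[0,0,.208]
W=proj(s,[M+l*.037,M,M-l*.037,M+l*.045-[0,0,.01],M-l*.045-[0,0,.01],M+l*.033-[0,0,.075],M-l*.033-[0,0,.075]]);print(W.round(1).tolist())
u0,v0=W.min(0).astype(int)-8;u1,v1=W.max(0).astype(int)+8
I=s['img'].astype(int);m=((I[...,0]-np.maximum(I[...,1],I[...,2]))>35)[v0:v1,u0:u1];print(u0,v0)
print('\n'.join(''.join('#' if x else '.' for x in r) for r in m))
print('tip/rod proj',proj(s,[S-h*.122+[0,0,.186],S-h*.105+[0,0,.166],S-h*.06+[0,0,.168]]).round(1).tolist())
E
```

```text
time_s: 26.42
ee_pos: [0.4223, -0.2834, 0.1898]
eef_rot: [3.14, -0.001, 1.663]
force: [0.3, 1.2, -2.0]
grip_width: 0.0088
grip_force: 50.0
t 26.425 grasp now [ 0.4223 -0.2834  0.2086] gw 0.0088 gf 50.0 q [-0.66  0.22  1.66  0.    1.26 -0.76]
turn [ 0.01 -0.01  0.  ]
shift final axes [-0.03 -0.02  0.02] cur axes [-0.03 -0.02  0.02]
[[298.0, 249.0], [312.3, 257.7], [327.1, 266.6], [294.6, 250.5], [329.8, 271.8], [296.7, 273.4], [321.4, 289.0]]
286 241
...................................................
...................................................
...................................................
...................................................
...................................................
...................................................
...................................................
...................................................
...................................................
...................................................
...................................................
...................................................
......#...............
[... 1627 characters left out ...]
####..........
....................................#####..........
...................................#####...........
...................................#####...........
..................................#####............
..................................#####............
..................................####.............
.................................#####.............
.................................####..............
.................................####..............
..................................#................
...................................................
...................................................
tip/rod proj [[333.0, 243.6], [336.0, 245.8], [346.8, 234.7]]
```

```bash
python3 -m inch '-1 -.02 .2 0 0 0 0;-1 0 .35 0 0 0 0;-1 0 .45 0 0 0 0;-1 0 .5 0 0 0 0;-1 0 .5 0 0 0 0;-1 0 .5 0 0 0 0;-1 0 .45 0 0 0 0;-1 0 .35 0 0 0 0;-1 0 .2 0 0 0 0;-1 0 .08 0 0 0 0'
python3 -m inch '-1 0 0 0 0 0 0;-1 0 0 0 0 0 0;-1 0 0 0 0 0 0'
python3 - <<'E'
from h import *
y=.092;h=np.array([np.cos(y),np.sin(y),0]);l=np.array([-np.sin(y),np.cos(y),0]);S=np.array([.628,-.2875,0])
go(S-h*.097+l*.022+[0,0,.178],tool(0,y-np.pi/2))
s=save('n','side')
I=s['img'].astype(int);b=((I[...,0]-np.maximum(I[...,1],I[...,2]))>35);k=(I.max(-1)<60)
o=np.where(b,'#',np.where(k,'o','.'))[205:280,305:375];print('\n'.join(''.join(r) for r in o))
E
```

```text
time_s: 27.72
ee_pos: [0.5294, -0.2745, 0.1899]
eef_rot: [3.14, -0.001, 1.663]
force: [-0.6, -0.6, -1.3]
grip_width: 0.0084
grip_force: 50.0
time_s: 28.1
ee_pos: [0.5291, -0.2746, 0.19]
eef_rot: [3.14, -0.001, 1.663]
force: [-0.8, 0.8, -2.0]
grip_width: 0.0086
grip_force: 50.0
t 28.1 grasp now [ 0.529  -0.2746  0.2088] gw 0.0086 gf 50.0 q [-0.54  0.41  1.4   0.    1.32 -0.63]
turn [ 0.01 -0.01 -0.  ]
shift final axes [0.   0.01 1.03] cur axes [-0.    0.01  1.03]
.....oooooooo.oooooooooooooooooo.......ooooo..........................
.......ooooooooo...oooo..ooooooo.......oooo...........................
.o.......ooooooo...oooo...oo.oo........ooo............................
.o.........oooooooooooooooooooo........oo.............................
.............ooooooooooooooo.o....o..ooo..............................
...............ooooooooooo.ooo...oo...o...............................
................ooooooo...oo.....o....................................
..................ooooooooo......o....................................
....................oooooo.......o...............................
[... 3991 characters left out ...]
.............................................................
......................................................................
......................................................................
......................................................................
......................................................................
......................................................................
......................................................................
......................................................................
......................................................................
......................................................................
```

The mask shows the bar crossing over the rod with the tip on the near side, so the arch is threaded. I lower it.

```bash
python3 -m inch '-1 0 0 .2 0 0 0;-1 0 0 .3 0 0 0;-1 0 0 .3 0 0 0;-1 0 0 .15 0 0 0;-1 0 0 .06 0 0 0;-1 0 0 0 0 0 0'
python3 -m inch '-1 0 0 .05 0 0 0;-1 0 0 .03 0 0 0;-1 0 0 0 0 0 0'
```

```text
time_s: 28.9
ee_pos: [0.5298, -0.2747, 0.1614]
eef_rot: [3.138, 0.001, 1.663]
force: [-5.0, 3.8, 17.0]
grip_width: 0.0085
grip_force: 50.0
time_s: 29.28
ee_pos: [0.5299, -0.2748, 0.1594]
eef_rot: [3.137, 0.001, 1.663]
force: [-6.4, 2.5, 19.5]
grip_width: 0.0088
grip_force: 50.0
```

```bash
python3 -m inch '-1 0 0 -.07 0 0 0;-1 0 0 0 0 0 0;-.7 0 0 0 0 0 0;-.4 0 0 0 0 0 0;-.2 0 0 0 0 0 0;-.2 0 0 0 0 0 0;-.2 0 0 0 0 0 0'
python3 - <<'E'
from h import *
o=ctrl.get_obs();print(o['force'],o['grip_width'],o['grip_force'])
s=save('o','side')
I=s['img'].astype(int);b=((I[...,0]-np.maximum(I[...,1],I[...,2]))>35);k=(I.max(-1)<60)
o=np.where(b,'#',np.where(k,'o','.'))[220:285,305:375];print('\n'.join(''.join(r) for r in o[::2]))
E
```

```text
time_s: 30.15
ee_pos: [0.5293, -0.2744, 0.1593]
eef_rot: [3.14, -0.001, 1.663]
force: [-0.3, -0.5, 0.0]
grip_width: 0.0376
grip_force: 0.0
[-0.2822541  -0.53205461  0.01703108] 0.037583139371716354 0.0
..........oooooooooooooooo.oo....oooo...............oooo..............
..............ooooooo....oo......oo...............oooo................
..................oooooo....ooooooo..............ooo..................
............................oooooo.............oooo...................
............................oooooo...........oooo.....................
....................o......ooooooo..........ooo.......................
...........................oooooo.........oooo........................
...........................oooooo.......oooo..........................
.........................#...oooo.....oooo............................
.........................#######....oooo..............................
.........................#############................................
...........................oooo##############.........................
............................ooooooo...########
[... 744 characters left out ...]
......................................####...................
...............................................####...................
...............................................####...................
................................................##....................
......................................................................
......................................................................
......................................................................
......................................................................
......................................................................
......................................................................
```

```bash
python3 -m inch '-.2 0 0 -.3 0 0 0;-.2 0 0 -.6 0 0 0;-.2 0 0 -.9 0 0 0;-.2 0 0 -1 0 0 0;-.2 0 0 -1 0 0 0;-.2 0 0 -1 0 0 0;-.2 0 0 0 0 0 0;-.2 0 0 0 0 0 0;-.2 0 0 0 0 0 0;-.2 0 0 0 0 0 0'
python3 -m inch '-.2 0 0 0 0 0 0;-.2 0 0 0 0 0 0;-.2 0 0 0 0 0 0;-.2 0 0 0 0 0 0;-.2 0 0 0 0 0 0;-.2 0 0 0 0 0 0;-.2 0 0 0 0 0 0;-.2 0 0 0 0 0 0;-.2 0 0 0 0 0 0;-.2 0 0 0 0 0 0'
python3 - <<'E'
from h import *
import time
def m(n):
    s=save(n,'side');I=s['img'].astype(int);b=((I[...,0]-np.maximum(I[...,1],I[...,2]))>35)[215:290,300:375];k=(I.max(-1)<60)[215:290,300:375]
    v,u=np.nonzero(b);print(len(u),u.mean()+300,v.mean()+215);return np.where(b,'#',np.where(k,'o','.'))
m('p');o=m('q');print('\n'.join(''.join(r) for r in o[::2]))
y=.092;h=np.array([np.cos(y),np.sin(y),0]);l=np.array([-np.sin(y),np.cos(y),0]);S=np.array([.628,-.2875,0]);s=np.load('q_side.npz')
M=S-h*.1+[0,0,.175];print(proj(s,[M+l*.037,M,M-l*.037]).round(1).tolist())
E
```

```text
time_s: 31.45
ee_pos: [0.5289, -0.2745, 0.3027]
eef_rot: [3.141, -0.002, 1.663]
force: [0.2, 0.0, -0.6]
grip_width: 0.0379
grip_force: 0.0
time_s: 32.7
ee_pos: [0.529, -0.2746, 0.3033]
eef_rot: [3.14, -0.001, 1.663]
force: [1.3, 0.2, -0.0]
grip_width: 0.0377
grip_force: 0.0
327 338.1834862385321 247.4954128440367
320 337.81875 247.10625
...........................................................................
...........................................................................
.........................................................oooo..............
........................................................oooo...............
......................................................oooo.................
.....................................................oooo..................
...................................................oooo....................
.................................................oooo......................
........................##......................ooo........................
....................#########.................oooo.........................
.
[... 1475 characters left out ...]
...........................................
...........................................................................
...........................................................................
...........................................................................
...........................................................................
...........................................................................
...........................................................................
...........................................................................
...........................................................................
[[324.1, 234.1], [337.8, 241.8], [351.9, 249.8]]
```

```bash
cat > m.py <<'E'
from h import *
def m(n):
    s=save(n,'side');I=s['img'].astype(int);b=((I[...,0]-np.maximum(I[...,1],I[...,2]))>35)[215:290,300:375]
    v,u=np.nonzero(b);print(len(u),u.mean().round(2),v.mean().round(2),np.cov(u,v).round(1).ravel())
for i in range(5): m('r')
E
for i in 1 2 3; do python3 -m inch '-.2 0 0 0 0 0 0;-.2 0 0 0 0 0 0;-.2 0 0 0 0 0 0;-.2 0 0 0 0 0 0;-.2 0 0 0 0 0 0;-.2 0 0 0 0 0 0;-.2 0 0 0 0 0 0;-.2 0 0 0 0 0 0;-.2 0 0 0 0 0 0;-.2 0 0 0 0 0 0' | head -1; done; python3 m.py
```

```text
time_s: 34.05
time_s: 35.3
time_s: 36.55
322 37.84 32.14 [154.2  83.7  83.7 102.9]
316 37.93 32.2 [154.9  83.7  83.7 101.9]
317 38.03 32.29 [154.5  83.7  83.7 103.6]
318 38.03 32.25 [154.9  82.2  82.2 101.9]
322 38.05 32.37 [155.6  83.2  83.2 102.3]
```

```bash
for i in 1 2 3; do python3 -m inch '-.2 0 0 0 0 0 0;-.2 0 0 0 0 0 0;-.2 0 0 0 0 0 0;-.2 0 0 0 0 0 0;-.2 0 0 0 0 0 0;-.2 0 0 0 0 0 0;-.2 0 0 0 0 0 0;-.2 0 0 0 0 0 0;-.2 0 0 0 0 0 0;-.2 0 0 0 0 0 0' | head -1; done; python3 m.py; python3 -c "
from station import ticket
print(ticket.hand_in())"
```

```text
time_s: 38.05
time_s: 39.3
time_s: 40.55
316 37.95 32.09 [154.   82.2  82.2 101.6]
316 37.95 32.09 [154.1  82.3  82.3 101.7]
315 37.98 32.12 [154.2  82.2  82.2 101.7]
318 37.89 32.11 [154.   81.3  81.3 101.3]
314 38.02 32.11 [154.2  82.5  82.5 102. ]
the job is handed in; nothing more can be done
None
```

I handed the job in at about 41 s: the truffles were poured, the empty scoop was stood on the mat and released, and it now hangs still on the hook; only three truffles were plainly visible in the jar, the fourth I inferred from green showing between them, and the hand-in returned no verdict.

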